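# Demould the ring-toss rings and hang them on the board

### The job

The new rings for the ring-toss board have set in the two-part mould on the cupboard shelf. Lift the mould's upper half off and set it down flat on the shelf, lift each ring out of its cavity and hang it on the leaning board, one ring to a peg and pushed home so that it lies flat against the board; once all the rings hang, put the upper half back squarely on the lower half, edges flush. Leave the dice cup, cribbage board and coaster where they are.

Things in the scene. Friction and masses are not known exactly. Their poses are not given: they have to be found in the camera images.
- mould: lower half of the mould, fixed: grey plastic block 234 (x) by 234 (y) by 30 mm high with four ring-shaped cavities, two by two at 54 mm to +-x and +-y of the middle, open upwards, 12 mm deep, 100 mm across, each round a 52 mm core flush with the block's top: the lower 12 mm of a ring sit in the cavity, the upper 12 mm stand proud. Origin at the centre of its underside, z up
- mould_top (a point): centre of the lower half's top face (30 mm above the shelf), axes as mould; the upper half's origin lies here when the mould is closed
- cover: upper half of the mould, loose, about 0.45 kg, at first closed over the rings: grey plastic, 234 (x) by 234 (y) by 22 mm, hollow underneath (skirt 6 mm thick, 14 mm deep), same outline as the lower half, no locating pins; on top in the middle an upright black grip bar 100 mm long (x), 16 mm thick (y), 32 mm high. Origin at the centre of its underside, z up
- grip (a point): middle of the grip bar, 38 mm above the upper half's underside, half-way up the bar
- ring_a: a black cast-resin ring, 96 mm outer and 58 mm inner diameter, 24 mm thick (a flat-sided band 19 mm wide), about 0.11 kg; three or four rings are present, an absent one reads None. It starts in one of the cavities, under the upper half; origin at the centre of its lower face, z along its axis
- ring_b: a black cast-resin ring, 96 mm outer and 58 mm inner diameter, 24 mm thick (a flat-sided band 19 mm wide), about 0.11 kg; three or four rings are present, an absent one reads None. It starts in one of the cavities, under the upper half; origin at the centre of its lower face, z along its axis
- ring_c: a black cast-resin ring, 96 mm outer and 58 mm inner diameter, 24 mm thick (a flat-sided band 19 mm wide), about 0.11 kg; three or four rings are present, an absent one reads None. It starts in one of the cavities, under the upper half; origin at the centre of its lower face, z along its axis
- ring_d: a black cast-resin ring, 96 mm outer and 58 mm inner diameter, 24 mm thick (a flat-sided band 19 mm wide), about 0.11 kg; three or four rings are present, an absent one reads None. It starts in one of the cavities, under the upper half; origin at the centre of its lower face, z along its axis
- ring_a_mid (a point): the centre of ring_a (in the hole, half-way through its thickness), z along its axis
- ring_b_mid (a point): the centre of ring_b (in the hole, half-way through its thickness), z along its axis
- ring_c_mid (a point): the centre of ring_c (in the hole, half-way through its thickness), z along its axis
- ring_d_mid (a point): the centre of ring_d (in the hole, half-way through its thickness), z along its axis
- board: ring-toss board on its stand, fixed: origin on the shelf below the middle of the panel's lower edge, x from there to the back under the panel, z up. Its plywood panel, 290 (up the slope) by 290 by 12 mm, leans back at 0.70 rad to the horizontal: its face rises from 30 mm above the shelf at the lower edge to 217 mm at the top and looks up and to -x of the board
- peg0 (a point): foot of a wooden peg (lower left looking at the face, 95 mm up the slope from the lower edge and 88 mm left of the middle) on the panel's face; the peg is 16 mm thick and stands 60 mm out of the face along this point's z axis, that is up and forward, 0.70 rad off the vertical; x points up the panel's slope, y to the panel's left
- peg1 (a point): foot of a wooden peg (lower right, 95 mm up and 88 mm right) on the panel's face; the peg is 16 mm thick and stands 60 mm out of the face along this point's z axis, that is up and forward, 0.70 rad off the vertical; x points up the panel's slope, y to the panel's left
- peg2 (a point): foot of a wooden peg (middle, 165 mm up) on the panel's face; the peg is 16 mm thick and stands 60 mm out of the face along this point's z axis, that is up and forward, 0.70 rad off the vertical; x points up the panel's slope, y to the panel's left
- peg3 (a point): foot of a wooden peg (upper left, 235 mm up and 88 mm left) on the panel's face; the peg is 16 mm thick and stands 60 mm out of the face along this point's z axis, that is up and forward, 0.70 rad off the vertical; x points up the panel's slope, y to the panel's left
- peg4 (a point): foot of a wooden peg (upper right, 235 mm up and 88 mm right) on the panel's face; the peg is 16 mm thick and stands 60 mm out of the face along this point's z axis, that is up and forward, 0.70 rad off the vertical; x points up the panel's slope, y to the panel's left
- dice_cup: clear plastic dice cup 84 mm across and 100 mm high with red dice in it, not to be disturbed; origin at the centre of its underside
- cribbage: walnut cribbage board 240 (x) by 80 by 20 mm with steel pegs standing up to 40 mm above the shelf, not to be disturbed; origin at the centre of its underside
- coaster: round white ceramic coaster 100 mm across and 8 mm thick, not to be disturbed; origin at the centre of its underside

How it is judged:
By the outcome, as a careful person would: the job done as asked, in the order asked, and still so for the second after the job is handed in, with the robot touching nothing.
Of ring_a, ring_b, ring_c, ring_d only 3 to 4 are there at a start; the rules pass over those that are not, and their reading is None.
At some moment in a run one of cover may be knocked a few centimetres aside while the robot is not near it.
Once in a run the grip may slacken for a moment while it holds something.
It also fails if it takes over 200 s, if anything falls off the work surface, if the arm or the gripper's body presses on something with over 40 N, if the wrist force passes 120 N, or if a joint passes its speed limit or range.

### The arm

A 7-joint arm with a two-finger parallel gripper is mounted at the origin on the work surface. World frame = base frame: x ahead of the robot, y to its left, z up, the work surface at z = 0. Lengths are in m, angles in degrees, forces in N, time in s.
With the tool pointing down it reaches from about 0.4 to 0.9 m from the base axis. Payload 5.6 kg.
Tool frame: the origin (TCP) lies on the centre line of the jaws, within the pads' length; the fingertips stand 14 mm ahead of it and the grasp point (between the pads) lies 5 mm behind it; z points along the fingers, y is the direction in which the jaws open and shut (so a half turn about z gives the same grasp; the last joint's range is limited). The gripper opens to 92 mm and grips with 3 to 60 N. Pads are 20 mm wide; open, the fingers measure 128 mm over their backs; the gripper's body (75 mm by 189 mm) begins 69 mm behind the grasp point.
Start: joints at [-75.344, 26.786, -0.665, 91.828, 0.344, 61.387, -3.226], TCP at [0.191, 0.621, 0.229] pointing down, gripper open.
Joint ranges: [-144.91, 144.91], [-17.63, 115.5], [-89.93, 88.59], [15.96, 139.68], [-74.01, 254.01], [8.47, 105.57], [-167.45, 167.45]. Speed limits (degrees/s): [147.25, 147.25, 180, 180, 180, 180, 180].

### API

Orientations are given as a 3x3 rotation matrix whose columns are the frame's x, y, z axes.
In Python, from cell import r, optics, finder gives the robot as it stands.
- The arm moves only by the tool jog_arm, never from a script. Its argument "targets" is a list of rows, each a list of 6 numbers: the shift along the tool's x, y, z in cm, then the turn, a rotation vector about the tool's x, y, z in degrees. A call has exactly 10 rows; each row shifts and turns the commanded pose from where the row before left it, along the tool's axes as they then stand; what a row does not reach is not made up. A row lasts 1/10 s, in which the tool goes at most 50 mm and 8.59 degrees, less where a joint would pass 70% of its speed; a pose out of reach is approached as far as the arm can. A call with a gripper value outside its range is refused whole. "jaw" is the closure in counts, from 0 (fully open) to 255 (shut), set as the call begins (left out, the last holds). The fingers move at their own pace and stop on an object; "force" is the grip in N (left out, the last holds). Time passes only in rows, so rows that do not move let the fingers close, or fill a call up. It gives the time, the measured TCP pose, the force and the opening at its end, in the units of the state.
- r.observe(): the state, without advancing time (a new reading comes with each control period).
- optics.snapshot(name): name is "side" or "top"; returns a dict with "img" (420x560x3 uint8, red, green, blue), "intrinsics" (3x3 intrinsics, pixels), "R" (3x3) and "t" (3): a world point X has camera coordinates R X + t. Camera axes: x right, y down, z forward; pixel columns grow to the right and rows downward; lengths in m; the calibration is good to about 2 mm. A picture is of the moment at which its call begins. There is no depth.
- r.close_job(): hands the job in, once; it reports no verdict.
Trained networks look in a picture, given as the dict that the camera call returned (one of the last four; its "shot" number tells which), for a name from the list of things; names that differ only in an ending like _2 or _b are one class to them, and where a whole thing is asked for, a point or a joint stands for the part that bears it (a point fixed in the world has none). Each returns a list of dicts, best first, with "conf" (0 to 1); they miss things now and then, are a little off and sometimes report something else, mostly with a low value. They report only what shows in the picture. A call takes as long as a camera call.
- finder.recognise(picture, label): "point" ([column, row] in pixels, amid what is visible of it).
- finder.trace(picture, label): "region" (420x560 bool, what is visible of it) and "point" ([column, row] in pixels, amid what is visible of it).
- finder.mark_of(picture, label): "point" ([column, row] in pixels: a listed point, or the origin of a listed thing).
The state is a dict: "clock": time; "joints": joint angles; "joint_vel": joint speeds; "effort": joint torques, N m; "position": TCP position; "orientation": TCP orientation; "contact_force": force on the tool from outside, world axes, zero at the start; "moment": the same for the moment, N m; "gripper_width": finger opening in m.
Only numpy, scipy, OpenCV 4.12 (cv2) and the standard library are available. Lean on these libraries where they do the work, as an engineer would, in place of code of your own. Each camera call takes 0.05 s, during which the arm holds its last target. There are 200 camera calls.

## Working session

There is one attempt and no reset: what is moved stays moved. The work goes in short steps, Python scripts to look and compute and a tool call to move; the robot and the scene stay as the last step left them, time stands still between calls to the robot, and variables do not carry over. Pictures are saved under pics/ and viewed, about 12 in all and at most 16, crops included, and the job is handed in when it is done.

Besides the shell and the picture viewer there is one more tool, called after "Request:" as a command line: name --pt "numbers of a row" for each row, then --argument value for the rest. jog_arm: Moves the arm, as the interface text tells. Its arguments: {"type":"object","properties":{"targets":{"type":"array"},"jaw":{"type":"number"},"force":{"type":"number"}},"required":["targets"]}

```bash
ls; mkdir -p pics; python3 - <<'E'
from cell import r,optics,finder
import cv2,numpy as np
s=r.observe();print({k:np.round(v,3).tolist() for k,v in s.items()})
for n in("side","top"):
    p=optics.snapshot(n);cv2.imwrite(f"pics/{n}0.png",p["img"][:,:,::-1])
    print(n,np.round(p["intrinsics"],1).tolist(),np.round(p["R"],4).tolist(),np.round(p["t"],4).tolist())
    for l in["mould","mould_top","cover","grip","board","peg0","peg1","peg2","peg3","peg4","dice_cup","cribbage","coaster"]:
        d=finder.mark_of(p,l);print(l,[(np.round(x["point"],1).tolist(),round(x["conf"],2)) for x in d[:2]])
E
```

```text
pics
{'clock': 0.0, 'joints': [-75.344, 26.834, -0.663, 91.88, 0.343, 61.386, -3.225], 'joint_vel': [0.01, -0.022, -0.071, 0.058, 0.017, -0.006, -0.031], 'effort': [0.001, -52.057, -0.012, -24.375, -0.057, 0.017, 0.0], 'position': [0.191, 0.621, 0.228], 'orientation': [[-0.956, 0.294, -0.0], [0.294, 0.956, -0.002], [-0.0, -0.002, -1.0]], 'contact_force': [-0.438, -0.122, -0.277], 'moment': [-0.0, -0.015, 0.009], 'gripper_width': 0.092}
side [[482.5, 0.0, 286.2], [0.0, 482.5, 210.8], [0.0, 0.0, 1.0]] [[0.9738, -0.2272, -0.0092], [-0.1446, -0.5876, -0.7961], [0.1755, 0.7766, -0.6051]] [-0.5208, 0.149, 1.0727]
mould []
mould_top []
cover [([293.7, 338.9], 0.61)]
grip [([295.6, 323.4], 0.56)]
board [([242.4, 204.3], 0.9)]
peg0 [([220.1, 155.2], 0.97), ([293.2, 114.5], 0.81)]
peg1 [([220.1, 155.2], 0.97), ([293.2, 114.5], 0.81)]
peg2 [([220.1, 155.2], 0.97), ([293.2, 114.5], 0.81)]
peg3 [([220.1, 155.2], 0.97), ([293.2, 114.5], 0.81)]
peg4 [([220.1, 155.2], 0.97), ([293.2, 114.5], 0.81)]
dice_cup [([396.6, 264.9], 0.79)]
cribbage [([373.4, 207.2], 0.65), ([242.0, 200.6], 0.61)]
coaster [([199.2, 328.3], 0.91)]
top [[516.0, 0.0, 277.5], [0.0, 516.0, 212.9], [0.0, 0.0, 1.0]] [[0.0085, -0.9999, 0.0144], [-0.9923, -0.0102, -0.1232], [0.1233, -0.0132, -0.9923]] [-0.0345, 0.563, 1.2476]
mould [([394.7, 249.5], 0.15)]
mould_top [([89.6, 253.3], 0.29)]
cover [([393.6, 248.7], 0.92)]
grip [([137.8, 226.4], 0.74), ([394.1, 247.7], 0.67)]
board [([193.6, 255.6], 0.97)]
peg0 [([92.3, 251.5], 0.95), ([138.8, 229.8], 0.79)]
peg1 [([92.3, 251.5], 0.95), ([138.8, 229.8], 0.79)]
peg2 [([92.3, 251.5], 0.95), ([138.8, 229.8], 0.79)]
peg3 [([92.3, 251.5], 0.95), ([138.8, 229.8], 0.79)]
peg4 [([92.3, 251.5], 0.95), ([138.8, 229.8], 0.79)]
dice_cup [([320.5, 138.9], 0.8)]
cribbage [([233.2, 130.9], 0.77)]
coaster [([349.5, 315.8], 0.57)]
```

View pics/side0.png

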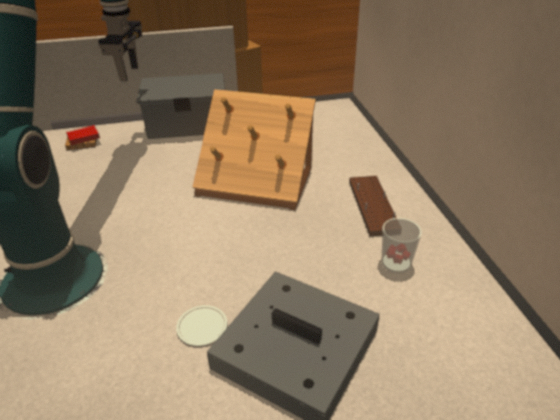

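View pics/top0.png

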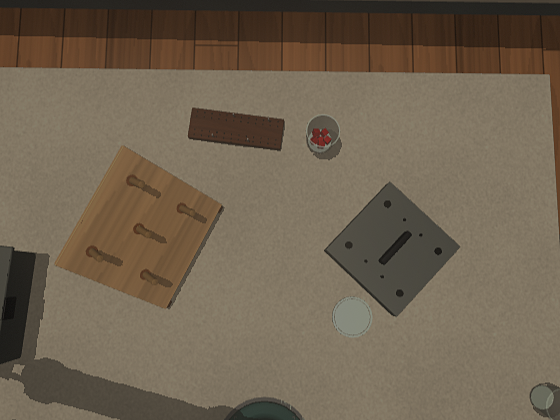

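The side view shows the board at (255,150) and the closed mould at (295,345), with the coaster at (202,326) and the cup at (399,245). The top view shows the mould at (393,248) rotated about 45°, with the coaster close by at (352,316). The board is at (140,228).

```bash
cat > h.py <<'E'
from cell import r,optics,finder
import cv2,numpy as np
from scipy.optimize import minimize,least_squares
def proj(p,X):
    c=np.atleast_2d(X)@np.array(p["R"]).T+p["t"];q=c@np.array(p["intrinsics"]).T
    return q[:,:2]/q[:,2:]
def onplane(p,uv,z):
    R=np.array(p["R"]);o=-R.T@p["t"];d=R.T@np.linalg.inv(p["intrinsics"])@np.array([*uv,1.]);return o+d*(z-o[2])/d[2]
def rz(a): c,s=np.cos(a),np.sin(a);return np.array([[c,-s,0],[s,c,0],[0,0,1.]])
def box(lx,ly,z0,z1): return np.array([[x,y,z] for x in(-lx/2,lx/2) for y in(-ly/2,ly/2) for z in(z0,z1)])
def sil(p,parts,x,y,a):
    m=np.zeros((420,560),np.uint8)
    for B in parts:
        q=proj(p,B@rz(a).T+[x,y,0]);h=cv2.convexHull((q*16).astype(np.int32));cv2.fillPoly(m,[h],255,cv2.LINE_AA,4)
    return m/255.
def fitsil(pm,parts,x0):   # pm: list of (picture, mask)
    def f(v):
        return sum(1-np.minimum(s,m).sum()/np.maximum(s,m).sum() for s,m in((sil(p,parts,*v),m.astype(float)) for p,m in pm))
    b=minimize(f,x0,method="Nelder-Mead",options=dict(initial_simplex=np.array(x0)+np.array([[0,0,0],[.01,0,0],[0,.01,0],[0,0,.08]]),xatol=1e-4,fatol=1e-5))
    return b.x,b.fun
def trace(p,l,near=None):
    d=finder.trace(p,l)
    return d
def snap(): return {n:optics.snapshot(n) for n in("side","top")}
COV=lambda z:[box(.234,.234,z,z+.022),box(.1,.016,z+.022,z+.054)]
PEG=np.array([[.095,.088],[.095,-.088],[.165,0],[.235,.088],[.235,-.088]])
def boardpts(v):
    x,y,a=v;s,c=np.sin(.7),np.cos(.7)
    P=np.array([[u*c,w,.03+u*s] for u,w in PEG]);return P@rz(a).T+[x,y,0]
E
python3 - <<'E'
from h import *
P=snap()
pm=[]
for n in P:
    d=finder.trace(P[n],"cover");print(n,[(round(x["conf"],2),x["region"].sum(),np.round(x["point"])) for x in d[:3]]);pm.append((P[n],d[0]["region"]))
x0=onplane(P["top"],(393,248),.04);print(x0)
for q in(pm,pm[:1],pm[1:]): print("cover",fitsil(q,COV(.03),[x0[0],x0[1],np.radians(-45)]))
# board
obs=[]
for n in P:
    d=finder.mark_of(P[n],"peg0");obs.append((P[n],np.array([x["point"] for x in d if x["conf"]>.3])));print(n,[(np.round(x["point"],1).tolist(),round(x["conf"],2)) for x in d])
b0=onplane(P["top"],(193.6,255.6),0)
from scipy.spatial.distance import cdist
def f(v): 
    o=[]
    for p,q in obs: 
        D=cdist(q,proj(p,boardpts(v)));o+=list(D.min(1))
    return o
best=min((least_squares(f,[b0[0],b0[1],a],loss="soft_l1") for a in np.radians([0,30,60,90])),key=lambda s:s.cost)
print("board",b0,best.x,np.degrees(best.x[2]),np.round(best.fun,1));print(np.round(boardpts(best.x),4))
for l,z in(("dice_cup",0),("cribbage",0),("coaster",.0)):
    for n in P:
        d=finder.mark_of(P[n],l)
        if d: print(l,n,np.round(onplane(P[n],d[0]["point"],z),3))
E
```

```text
side [(0.97, np.int64(14375), array([296., 344.]))]
top [(0.73, np.int64(7), array([386., 309.])), (0.56, np.int64(9173), array([391., 248.]))]
[ 0.47855715 -0.31448309  0.04      ]
cover (array([ 0.48110789, -0.31013125, -0.75639716]), np.float64(1.0289429063000148))
cover (array([ 0.48126687, -0.30996432, -0.75726277]), np.float64(0.02942207425239307))
cover (array([ 0.48169628, -0.30930089, -0.85472861]), np.float64(0.9992616611012045))
side [([282.0, 164.9], 0.84), ([228.9, 106.1], 0.73), ([220.3, 155.0], 0.71), ([241.4, 201.5], 0.64), ([290.4, 117.1], 0.63), ([257.5, 134.7], 0.56)]
top [([90.0, 251.7], 0.86), ([146.5, 272.9], 0.8), ([131.5, 180.1], 0.77), ([180.9, 206.3], 0.68), ([137.1, 226.9], 0.63)]
board [0.45702726 0.18094565 0.        ] [0.45945956 0.17443405 1.11308279] 63.77494615032282 [ 1.1  2.8  2.3 50.4  2.4  3.1  2.6  1.1  1.4  0.3  1.3]
[[0.4126 0.2785 0.0912]
 [0.5705 0.2007 0.0912]
 [0.5152 0.2876 0.1363]
 [0.4599 0.3746 0.1814]
 [0.6178 0.2968 0.1814]]
dice_cup side [ 0.761 -0.134  0.   ]
dice_cup top [ 0.757 -0.14   0.   ]
cribbage side [0.796 0.089 0.   ]
cribbage top [0.786 0.083 0.   ]
coaster side [ 0.305 -0.22   0.   ]
coaster top [ 0.305 -0.215  0.   ]
```

```bash
cat >> h.py <<'E'
from scipy.spatial.transform import Rotation as Ro
def down(yang):  # tool down, tool y at angle yang (deg) in world
    a=np.radians(yang);y=np.array([np.cos(a),np.sin(a),0]);z=np.array([0,0,-1.]);return np.column_stack([np.cross(y,z),y,z])
def plan(p1,R1,N=10,p0=None,R0=None,tag=""):
    s=r.observe()
    if p0 is None:p0,R0=np.array(s["position"]),np.array(s["orientation"])
    w=Ro.from_matrix(R0.T@R1).as_rotvec()/N;S=sum(Ro.from_rotvec(w*k).as_matrix() for k in range(N))
    d=np.linalg.solve(S,R0.T@(np.array(p1)-p0))
    print(tag,"N",N,"row",np.round(d*100,2).tolist()+np.round(np.degrees(w),2).tolist())
    return np.array(p1),R1
def st():
    s=r.observe();print("t",round(s["clock"],1),"p",np.round(s["position"],4),"w",round(s["gripper_width"],4),"F",np.round(s["contact_force"],1),"J",np.round(s["joints"],0));return s
E
python3 - <<'E'
from h import *
P=snap()
def reg(p,l,mn=300):
    d=[x for x in finder.trace(p,l) if x["region"].sum()>mn];return d[0]["region"]
pm=[(P[n],reg(P[n],"cover")) for n in P]
for q in(pm,pm[1:]): print("cover",fitsil(q,COV(.03),[.481,-.31,-.757]))
cm=[(P[n],reg(P[n],"cribbage")) for n in P]
cr,e=fitsil(cm,[box(.24,.08,0,.02)],[.79,.085,np.radians(83)]);print("crib",cr,np.degrees(cr[2]),e)
for uv in((550,250),(550,400)): print("edge",onplane(P["top"],uv,0))
# clearance optimum: sample points of cover outline vs obstacle points
t=np.linspace(-.5,.5,25)
def outl(lx,ly,x,y,a):
    q=np.array([[s*lx,sg*ly/2,0] for s in t for sg in(-1,1)]+[[sg*lx/2,s*ly,0] for s in t for sg in(-1,1)]);return (q@rz(a).T+[x,y,0])[:,:2]
ob=np.vstack([outl(.234,.234,.481,-.31,-.757),outl(.24,.08,*cr),outl(.29,.29*.8,.459+.15*.44,.174+.15*.897,1.113+np.pi/2),
  [[.759+.042*np.cos(u),-.137+.042*np.sin(u)] for u in np.linspace(0,6.28,20)]])
def clear(v):
    q=(np.column_stack([ob-v[:2],0*ob[:,0]])@rz(v[2]))[:,:2];d=np.abs(q)-.117
    return np.where((d<0).all(1),d.max(1),np.hypot(*np.maximum(d,0).T)).min()
best=max(((clear((x,y,a)),x,y,np.degrees(a)) for x in np.arange(.48,.62,.01) for y in np.arange(-.08,.04,.01) for a in np.radians(np.arange(-45,45,5))))
print(best)
a=np.array([.55,.2,.42]);c=plan(a,down(46.7),20,tag="A");plan([.481,-.31,.25],down(46.7),20,*c,tag="B")
E
```

```text
cover (array([ 0.48198185, -0.31034551, -0.75788911]), np.float64(1.0221372367200954))
cover (array([ 0.481, -0.31 , -0.757]), np.float64(1.0))
crib [0.78726456 0.08156833 1.47188323] 84.33269683043983 0.3233981527048395
edge [ 0.47950558 -0.72571621  0.        ]
edge [ 0.11043694 -0.70466011  0.        ]
(np.float64(0.03848935877141872), np.float64(0.48), np.float64(0.01999999999999995), np.float64(-20.0))
A N 20 row [-2.62, -0.96, -0.96, 0.0, 0.0, 1.31]
B N 20 row [-1.5, -2.09, 0.85, 0.0, 0.0, 0.0]
```

Request:
jog_arm --pt "-2.62 -0.96 -0.96 0 0 1.31" --pt "-2.62 -0.96 -0.96 0 0 1.31" --pt "-2.62 -0.96 -0.96 0 0 1.31" --pt "-2.62 -0.96 -0.96 0 0 1.31" --pt "-2.62 -0.96 -0.96 0 0 1.31" --pt "-2.62 -0.96 -0.96 0 0 1.31" --pt "-2.62 -0.96 -0.96 0 0 1.31" --pt "-2.62 -0.96 -0.96 0 0 1.31" --pt "-2.62 -0.96 -0.96 0 0 1.31" --pt "-2.62 -0.96 -0.96 0 0 1.31" --jaw 110 --force 50

```text
clock: 3.3
position: [0.3952, 0.4299, 0.3251]
orientation: [[-0.864, 0.504, 0.0], [0.504, 0.864, 0.0], [-0.0, 0.0, -1.0]]
contact_force: [0.0, 0.5, 0.3]
gripper_width: 0.0522
```

Request:
jog_arm --pt "-2.62 -0.96 -0.96 0 0 1.31" --pt "-2.62 -0.96 -0.96 0 0 1.31" --pt "-2.62 -0.96 -0.96 0 0 1.31" --pt "-2.62 -0.96 -0.96 0 0 1.31" --pt "-2.62 -0.96 -0.96 0 0 1.31" --pt "-2.62 -0.96 -0.96 0 0 1.31" --pt "-2.62 -0.96 -0.96 0 0 1.31" --pt "-2.62 -0.96 -0.96 0 0 1.31" --pt "-2.62 -0.96 -0.96 0 0 1.31" --pt "-2.62 -0.96 -0.96 0 0 1.31"

```text
clock: 4.3
position: [0.5497, 0.1983, 0.4211]
orientation: [[-0.727, 0.687, 0.0], [0.687, 0.727, 0.0], [-0.0, 0.0, -1.0]]
contact_force: [0.6, 0.5, -0.3]
gripper_width: 0.0524
```

Request:
jog_arm --pt "-1.5 -2.1 0.8 0 0 0" --pt "-1.5 -2.1 0.8 0 0 0" --pt "-1.5 -2.1 0.8 0 0 0" --pt "-1.5 -2.1 0.8 0 0 0" --pt "-1.5 -2.1 0.8 0 0 0" --pt "-1.5 -2.1 0.8 0 0 0" --pt "-1.5 -2.1 0.8 0 0 0" --pt "-1.5 -2.1 0.8 0 0 0" --pt "-1.5 -2.1 0.8 0 0 0" --pt "-1.5 -2.1 0.8 0 0 0"

```text
clock: 5.3
position: [0.514, -0.0573, 0.3405]
orientation: [[-0.728, 0.686, 0.001], [0.686, 0.728, 0.0], [-0.0, 0.001, -1.0]]
contact_force: [1.0, 0.2, -0.3]
gripper_width: 0.0523
```

Request:
jog_arm --pt "-1.5 -2.1 0.8 0 0 0" --pt "-1.5 -2.1 0.8 0 0 0" --pt "-1.5 -2.1 0.8 0 0 0" --pt "-1.5 -2.1 0.8 0 0 0" --pt "-1.5 -2.1 0.8 0 0 0" --pt "-1.5 -2.1 0.8 0 0 0" --pt "-1.5 -2.1 0.8 0 0 0" --pt "-1.5 -2.1 0.8 0 0 0" --pt "-1.5 -2.1 0.8 0 0 0" --pt "-1.5 -2.1 0.8 0 0 0"

```text
clock: 6.3
position: [0.4793, -0.313, 0.2604]
orientation: [[-0.728, 0.686, 0.0], [0.686, 0.728, 0.0], [-0.0, 0.0, -1.0]]
contact_force: [0.4, 0.3, 0.2]
gripper_width: 0.0524
```

```bash
python3 - <<'E'
from h import *
P=snap()
d=finder.trace(P["side"],"cover")[0];print(d["conf"],d["region"].sum(),"gripmark",[(x["point"],x["conf"]) for n in P for x in finder.mark_of(P[n],"grip")[:2]])
print([proj(P[n],[[.4815,-.31,.068]]) for n in P])
t=np.linspace(-.5,.5,25)
def outl(lx,ly,x,y,a):
    q=np.array([[s*lx,sg*ly/2,0] for s in t for sg in(-1,1)]+[[sg*lx/2,s*ly,0] for s in t for sg in(-1,1)]);return (q@rz(a).T+[x,y,0])[:,:2]
ob=np.vstack([outl(.234,.234,.481,-.31,-.757),outl(.24,.08,.787,.082,1.472),outl(.222,.29,.459+.111*.4415,.174+.111*.897,1.113),
  [[.759+.042*np.cos(u),-.137+.042*np.sin(u)] for u in np.linspace(0,6.28,20)],[[.305+.05*np.cos(u),-.217+.05*np.sin(u)] for u in np.linspace(0,6.28,20)],[[.1*np.cos(u),.1*np.sin(u)] for u in np.linspace(0,6.28,20)]])
def clear(v):
    q=(np.column_stack([ob-v[:2],0*ob[:,0]])@rz(v[2]))[:,:2];d=np.abs(q)-.117
    return np.where((d<0).all(1),d.max(1),np.hypot(*np.maximum(d,0).T)).min()
L=sorted(((clear((x,y,a)),x,y,np.degrees(a)) for x in np.arange(.36,.72,.01) for y in np.arange(-.6,.1,.01) for a in np.radians(np.arange(-45,45,5))),reverse=True)
print(np.round(L[:6],3)); print(np.round([l for l in L if l[1]>.42 and l[2]>-.3][:4],3));print(np.round([l for l in L if l[2]<-.4 and np.hypot(l[1],l[2])<.83 and l[2]>-.56][:4],3))
st()
E
```

```text
0.75 14286 gripmark [([298.1, 323.4], 0.77), ([394.3, 250.3], 0.8)]
[array([[296.08280003, 325.12967645]]), array([[393.86986479, 246.11333736]])]
[[  0.13    0.71   -0.6   -45.   ]
 [  0.125   0.71   -0.6   -40.   ]
 [  0.123   0.71   -0.59  -45.   ]
 [  0.123   0.7    -0.6   -45.   ]
 [  0.123   0.71   -0.6    40.   ]
 [  0.118   0.71   -0.59  -40.   ]]
[[ 2.5e-02  4.2e-01  0.0e+00 -4.5e+01]
 [ 2.3e-02  4.2e-01 -1.0e-02  3.5e+01]
 [ 2.3e-02  4.2e-01  1.0e-02 -4.0e+01]
 [ 2.2e-02  4.2e-01 -1.0e-02  4.0e+01]]
[[ 3.1e-02  6.3e-01 -5.4e-01 -4.5e+01]
 [ 3.1e-02  6.2e-01 -5.5e-01 -4.5e+01]
 [ 3.1e-02  6.1e-01 -5.6e-01 -4.5e+01]
 [ 2.9e-02  3.6e-01 -5.6e-01 -4.0e+01]]
t 6.5 p [ 0.4797 -0.3113  0.2607] w 0.0523 F [ 0.1 -0.5 -0.3] J [  1.  19.  36. 103. -13.  62.  88.]
```

Request:
jog_arm --pt "0 0.1 1.9 0 0 0" --pt "0 0.1 1.9 0 0 0" --pt "0 0 1.9 0 0 0" --pt "0 0 1.9 0 0 0" --pt "0 0 1.9 0 0 0" --pt "0 0 1.9 0 0 0" --pt "0 0 1.9 0 0 0" --pt "0 0 1.9 0 0 0" --pt "0 0 1.9 0 0 0" --pt "0 0 1.8 0 0 0"

```text
clock: 7.55
position: [0.4819, -0.3089, 0.0713]
orientation: [[-0.729, 0.684, 0.001], [0.684, 0.729, 0.001], [-0.0, 0.001, -1.0]]
contact_force: [-0.2, 0.4, 0.2]
gripper_width: 0.0522
```

Request:
jog_arm --pt "0 0 0 0 0 0" --pt "0 0 0 0 0 0" --pt "0 0 0 0 0 0" --pt "0 0 0 0 0 0" --pt "0 0 0 0 0 0" --pt "0 0 0 0 0 0" --pt "0 0 0 0 0 0" --pt "0 0 0 0 0 0" --pt "0 0 0 0 0 0" --pt "0 0 0 0 0 0" --jaw 255 --force 55

```text
clock: 8.55
position: [0.4812, -0.3108, 0.0725]
orientation: [[-0.728, 0.686, 0.001], [0.686, 0.728, -0.0], [-0.001, 0.001, -1.0]]
contact_force: [-1.5, 1.0, 7.4]
gripper_width: 0.0157
```

Request:
jog_arm --pt "0 0 -0.3 0 0 0" --pt "0 0 -0.5 0 0 0" --pt "0 0 -1 0 0 0" --pt "0 0 -1.5 0 0 0" --pt "0 0 -1.5 0 0 0" --pt "0 0 -1.5 0 0 0" --pt "0 0 -1.5 0 0 0" --pt "0 0 -1.5 0 0 0" --pt "0 0 -1.5 0 0 0" --pt "0 0 -1.2 0 0 0"

```text
clock: 9.55
position: [0.4809, -0.3108, 0.1932]
orientation: [[-0.727, 0.686, 0.001], [0.686, 0.727, -0.0], [-0.001, 0.0, -1.0]]
contact_force: [-0.4, -0.8, -4.3]
gripper_width: 0.0154
```

```bash
python3 - <<'E'
from h import *
st()
P=snap();cv2.imwrite("pics/lift.png",P["side"]["img"][:,:,::-1])
plan([.67,-.50,.193],down(46.7),20,tag="M")
E
```

```text
t 9.6 p [ 0.4809 -0.3108  0.1932] w 0.0154 F [-0.4 -0.8 -4.3] J [  3.  24.  34. 107. -16.  54.  91.]
M N 20 row [-1.33, -0.04, 0.01, 0.0, 0.01, -0.0]
```

View pics/lift.png

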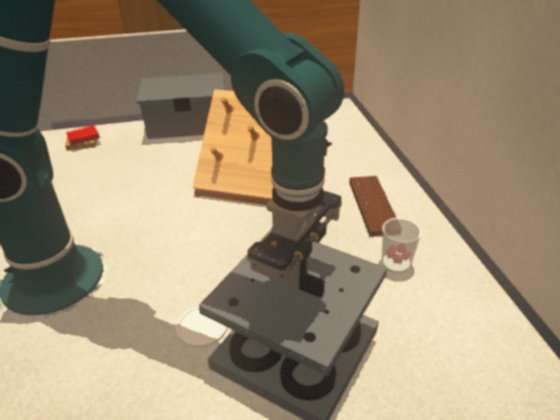

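The cover is held level at (295,290) and rings show below it at (255,350) and (308,372). Now I carry it to the free area beyond the mould.

Request:
jog_arm --pt "-2.66 -0.08 0 0 0 0" --pt "-2.66 -0.08 0 0 0 0" --pt "-2.66 -0.08 0 0 0 0" --pt "-2.66 -0.08 0 0 0 0" --pt "-2.66 -0.08 0 0 0 0" --pt "-2.66 -0.08 0 0 0 0" --pt "-2.66 -0.08 0 0 0 0" --pt "-2.66 -0.08 0 0 0 0" --pt "-2.66 -0.08 0 0 0 0" --pt "-2.66 -0.08 0 0 0 0"

```text
clock: 10.65
position: [0.6691, -0.499, 0.1895]
orientation: [[-0.728, 0.686, -0.002], [0.686, 0.728, 0.002], [0.003, -0.0, -1.0]]
contact_force: [-0.2, -0.4, -5.1]
gripper_width: 0.0154
```

Request:
jog_arm --pt "0 0 1.4 0 0 0" --pt "0 0 1.8 0 0 0" --pt "0 0 1.8 0 0 0" --pt "0 0 1.8 0 0 0" --pt "0 0 1.8 0 0 0" --pt "0 0 1.8 0 0 0" --pt "0 0 1.8 0 0 0" --pt "0 0 1.4 0 0 0" --pt "0 0 0.7 0 0 0" --pt "0 0 0.2 0 0 0"

```text
clock: 11.65
position: [0.6683, -0.4987, 0.0453]
orientation: [[-0.727, 0.686, -0.001], [0.686, 0.727, 0.001], [0.001, -0.0, -1.0]]
contact_force: [0.7, 0.5, -5.5]
gripper_width: 0.0157
```

Request:
jog_arm --pt "0 0 0.1 0 0 0" --pt "0 0 0.1 0 0 0" --pt "0 0 0.05 0 0 0" --pt "0 0 0.05 0 0 0" --pt "0 0 0 0 0 0" --pt "0 0 0 0 0 0" --pt "0 0 0 0 0 0" --pt "0 0 0 0 0 0" --pt "0 0 0 0 0 0" --pt "0 0 0 0 0 0"

```text
clock: 12.65
position: [0.6688, -0.4989, 0.0436]
orientation: [[-0.728, 0.686, 0.0], [0.686, 0.728, 0.0], [0.0, 0.0, -1.0]]
contact_force: [-0.7, -0.4, -4.9]
gripper_width: 0.0159
```

Request:
jog_arm --pt "0 0 0.05 0 0 0" --pt "0 0 0.05 0 0 0" --pt "0 0 0.05 0 0 0" --pt "0 0 0.05 0 0 0" --pt "0 0 0 0 0 0" --pt "0 0 0 0 0 0" --pt "0 0 0 0 0 0" --pt "0 0 0 0 0 0" --pt "0 0 0 0 0 0" --pt "0 0 0 0 0 0"

```text
clock: 13.65
position: [0.6688, -0.499, 0.0427]
orientation: [[-0.728, 0.686, 0.0], [0.686, 0.728, 0.0], [-0.0, 0.0, -1.0]]
contact_force: [-4.3, 3.6, 4.4]
gripper_width: 0.0157
```

Request:
jog_arm --pt "0 0 0 0 0 0" --pt "0 0 0 0 0 0" --pt "0 0 0 0 0 0" --pt "0 0 0 0 0 0" --pt "0 0 -1 0 0 0" --pt "0 0 -3 0 0 0" --pt "0 0 -4 0 0 0" --pt "0 0 -4 0 0 0" --pt "0 0 -4 0 0 0" --pt "0 0 -4 0 0 0" --jaw 144

```text
clock: 14.65
position: [0.6687, -0.499, 0.2444]
orientation: [[-0.727, 0.686, 0.001], [0.686, 0.727, -0.001], [-0.001, 0.0, -1.0]]
contact_force: [0.4, -1.7, 0.0]
gripper_width: 0.0403
```

Request:
jog_arm --pt "4.2 1.7 -1 0 0 0" --pt "4.2 1.7 -1 0 0 0" --pt "4.2 1.7 -1 0 0 0" --pt "4.2 1.7 -1 0 0 0" --pt "4.2 1.7 -1 0 0 0" --pt "4.2 1.7 -1 0 0 0" --pt "4.2 1.7 -1 0 0 0" --pt "4.2 1.7 -1 0 0 0" --pt "4.2 1.7 -1 0 0 0" --pt "4.2 1.7 -1 0 0 0"

```text
clock: 15.65
position: [0.4789, -0.0858, 0.3428]
orientation: [[-0.727, 0.686, 0.002], [0.686, 0.727, 0.001], [-0.001, 0.002, -1.0]]
contact_force: [1.0, 0.7, 1.0]
gripper_width: 0.0398
```

```bash
python3 - <<'E'
from h import *
st()
P=snap();pm=[]
for n in P:
    cv2.imwrite(f"pics/{n}1.png",P[n]["img"][:,:,::-1])
    for l in("mould","ring_a","cover"):
        d=finder.trace(P[n],l);m=finder.mark_of(P[n],l);print(n,l,[(round(x["conf"],2),x["region"].sum(),np.round(x["point"]).tolist()) for x in d[:5]],[(round(x["conf"],2),np.round(x["point"],1).tolist(),np.round(onplane(P[n],x["point"],.018 if l=="ring_a" else 0),4).tolist()) for x in m[:5]])
a=im=np.hstack([cv2.resize(P["side"]["img"][230:420,180:440],None,fx=1.5,fy=1.5),cv2.resize(P["top"]["img"][170:360,300:560],None,fx=1.5,fy=1.5)])
cv2.imwrite("pics/c1.png",a[:,:,::-1])
E
```

```text
t 15.7 p [ 0.4789 -0.0858  0.3428] w 0.0398 F [1.  0.7 1. ] J [-24.   4.  32. 108.  -2.  69.  56.]
side mould [(0.71, np.int64(8734), [254.0, 154.0]), (0.7, np.int64(8132), [294.0, 349.0])] [(0.85, [300.5, 349.3], [0.4894, -0.3138, 0.0]), (0.24, [280.4, 163.7], [0.5978, 0.3468, 0.0])]
side ring_a [(0.91, np.int64(1709), [258.0, 353.0]), (0.79, np.int64(1811), [305.0, 384.0]), (0.74, np.int64(1493), [331.0, 340.0]), (0.6, np.int64(1280), [286.0, 318.0])] [(0.68, [256.5, 348.7], [0.4069, -0.3064, 0.018]), (0.65, [304.9, 375.1], [0.4798, -0.3814, 0.018]), (0.62, [286.0, 312.9], [0.4796, -0.2356, 0.018]), (0.57, [333.9, 333.2], [0.5572, -0.3059, 0.018])]
side cover [] [(0.34, [255.0, 136.8], [0.5534, 0.5301, 0.0])]
top mould [(0.91, np.int64(4802), [400.0, 251.0]), (0.25, np.int64(8654), [460.0, 175.0])] [(0.93, [390.7, 246.8], [0.4839, -0.3182, 0.0])]
top ring_a [(0.77, np.int64(848), [382.0, 282.0]), (0.76, np.int64(366), [370.0, 249.0]), (0.72, np.int64(860), [398.0, 213.0]), (0.64, np.int64(901), [431.0, 244.0])] [(0.96, [389.9, 278.3], [0.4044, -0.3105, 0.018]), (0.93, [389.5, 220.5], [0.5491, -0.3122, 0.018]), (0.59, [419.2, 251.4], [0.4719, -0.3854, 0.018]), (0.58, [357.9, 249.5], [0.4753, -0.2315, 0.018])]
top cover [(0.97, np.int64(8546), [463.0, 177.0])] [(0.78, [459.1, 179.2], [0.6604, -0.4991, 0.0])]
```

View pics/c1.png

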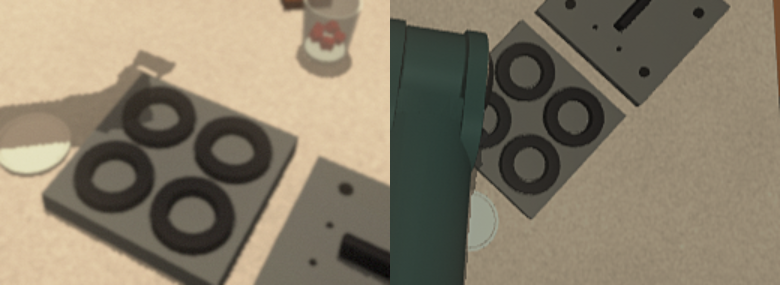

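The crops show all four rings in their cavities (side crop: (115,175), (160,115), (232,150), (192,215)), and the cover lying flat beyond the mould.

```bash
python3 - <<'E'
from h import *
P=snap()
d=[x for x in finder.trace(P["side"],"mould") if x["point"][1]>250]
m=d[0]["region"].astype(np.uint8)
for l in finder.trace(P["side"],"ring_a"): m|=l["region"].astype(np.uint8)
m=cv2.morphologyEx(m,cv2.MORPH_OPEN,np.ones((3,3),np.uint8))
c=max(cv2.findContours(m,0,1)[0],key=cv2.contourArea);h=np.zeros_like(m);cv2.fillPoly(h,[c],1)
v,e=fitsil([(P["side"],h)],[box(.234,.234,0,.03)],[.481,-.31,-.757]);print("mould",v,np.degrees(v[2]),e)
# ring marks both views -> pattern fit
obs=[]
for n in P:
    for x in finder.mark_of(P[n],"ring_a"):
        if x["conf"]>.5: obs.append((P[n],np.array(x["point"])))
Q=np.array([[.054,.054,.018],[-.054,.054,.018],[-.054,-.054,.018],[.054,-.054,.018]])
def f(v): return [min(np.hypot(*(q-u)) for q in proj(p,Q@rz(v[2]).T+[v[0],v[1],0])) for p,u in obs]
s=least_squares(f,[.481,-.31,-.757],loss="soft_l1");print("rings",s.x,np.round(s.fun,1))
print(np.round(Q@rz(-.757).T+[.4805,-.3100,0],4))
d=finder.trace(P["top"],"cover")[0];print("cover",fitsil([(P["top"],d["region"])],COV(0.),[.67,-.499,-.757]))
E
```

```text
Traceback (most recent call last):
IndexError: list index out of range
```

```bash
cat > mf.py <<'E'
from h import *
def mould():
    for k in range(4):
        p=optics.snapshot("side")
        d=[x for x in finder.trace(p,"mould") if x["point"][1]>250 and x["region"].sum()>4000]
        if d: break
    else: return None
    m=d[0]["region"].astype(np.uint8)
    for l in finder.trace(p,"ring_a"): m|=l["region"].astype(np.uint8)*(l["point"][1]>250)
    m=cv2.morphologyEx(m,cv2.MORPH_OPEN,np.ones((3,3),np.uint8))
    c=max(cv2.findContours(m,0,1)[0],key=cv2.contourArea);h=np.zeros_like(m);cv2.fillPoly(h,[c],1)
    return fitsil([(p,h)],[box(.234,.234,0,.03)],[.481,-.31,-.757])
E
python3 - <<'E'
from mf import *
print("mould",mould())
P=snap()
obs=[]
for n in P:
    for x in finder.mark_of(P[n],"ring_a"):
        if x["conf"]>.5: obs.append((P[n],np.array(x["point"])))
Q=np.array([[.054,.054,.018],[-.054,.054,.018],[-.054,-.054,.018],[.054,-.054,.018]])
def f(v): return [min(np.hypot(*(q-u)) for q in proj(p,Q@rz(v[2]).T+[v[0],v[1],0])) for p,u in obs]
s=least_squares(f,[.481,-.31,-.757],loss="soft_l1");print("rings",s.x,np.round(s.fun,1))
print(np.round(Q@rz(-.757).T+[.4805,-.3100,0],4))
d=finder.trace(P["top"],"cover")[0];print("cover",d["region"].sum(),fitsil([(P["top"],d["region"])],COV(0.),[.67,-.499,-.757]))
E
```

```text
mould (array([ 0.48193502, -0.30838571, -0.76058661]), np.float64(0.01735836979966332))
rings [ 0.48154147 -0.309508   -0.81883054] [  3.    1.9   3.8   1.9   2.6   5.6   0.5   1.7   2.8 219. ]
[[ 0.5568 -0.3078  0.018 ]
 [ 0.4783 -0.2337  0.018 ]
 [ 0.4042 -0.3122  0.018 ]
 [ 0.4827 -0.3863  0.018 ]]
cover 8440 (array([ 0.66758888, -0.4998283 , -0.76302264]), np.float64(0.03540616889786752))
```

```bash
cat >> h.py <<'E'
MC=np.array([.481,-.310]);MY=-.757
RC={k:(MC+(rz(MY)@[.054*sx,.054*sy,0])[:2]) for k,(sx,sy) in dict(E=(1,1),N=(-1,1),W=(-1,-1),S=(1,-1)).items()}
def ringpose(k,th,z): a=np.radians(th);return np.array([*(RC[k]+.0385*np.array([np.cos(a),np.sin(a)])),z]),down(th+180)
BV=[0.4595,0.1744,1.113]
def boardpose(i,h,off=.013,dw=0.,BV=None):
    BV=BV or globals()["BV"];f=np.array([np.cos(BV[2]),np.sin(BV[2]),0]);s,c=np.sin(.7),np.cos(.7)
    up=c*f+[0,0,s];n=-s*f+np.array([0,0,c]);foot=boardpts(BV)[i];left=np.cross(n,up)
    R=np.column_stack([np.cross(up,-n),up,-n]);return foot-up*(off+.0385)+left*dw+n*h,R
E
python3 - <<'E'
from h import *
c=plan(*ringpose("N",140,.12),20,tag="A");plan(*ringpose("N",140,.0465),10,*c,tag="B");print(c[0])
for i in range(5): print(i,np.round(boardpose(i,.11)[0],3),np.round(boardpose(i,.0285)[0],3))
E
```

```text
A N 20 row [-0.65, -0.23, 1.11, 0.0, -0.0, 4.33]
B N 10 row [0.0, 0.0, 0.74, 0.0, 0.0, 0.0]
[ 0.44933888 -0.20891594  0.12      ]
0 [0.364 0.18  0.142] [0.387 0.227 0.08 ]
1 [0.522 0.102 0.142] [0.545 0.149 0.08 ]
2 [0.467 0.189 0.187] [0.49  0.236 0.125]
3 [0.411 0.276 0.232] [0.434 0.323 0.17 ]
4 [0.569 0.198 0.232] [0.592 0.245 0.17 ]
```

Request:
jog_arm --pt "-0.65 -0.23 1.11 0 0 4.33" --pt "-0.65 -0.23 1.11 0 0 4.33" --pt "-0.65 -0.23 1.11 0 0 4.33" --pt "-0.65 -0.23 1.11 0 0 4.33" --pt "-0.65 -0.23 1.11 0 0 4.33" --pt "-0.65 -0.23 1.11 0 0 4.33" --pt "-0.65 -0.23 1.11 0 0 4.33" --pt "-0.65 -0.23 1.11 0 0 4.33" --pt "-0.65 -0.23 1.11 0 0 4.33" --pt "-0.65 -0.23 1.11 0 0 4.33"

```text
clock: 17.9
position: [0.489, -0.1541, 0.2302]
orientation: [[-0.056, 0.998, 0.0], [0.998, 0.056, -0.0], [-0.0, 0.0, -1.0]]
contact_force: [-1.1, -0.0, 0.1]
gripper_width: 0.0398
```

Request:
jog_arm --pt "-0.65 -0.23 1.11 0 0 4.33" --pt "-0.65 -0.23 1.11 0 0 4.33" --pt "-0.65 -0.23 1.11 0 0 4.33" --pt "-0.65 -0.23 1.11 0 0 4.33" --pt "-0.65 -0.23 1.11 0 0 4.33" --pt "-0.65 -0.23 1.11 0 0 4.33" --pt "-0.65 -0.23 1.11 0 0 4.33" --pt "-0.65 -0.23 1.11 0 0 4.33" --pt "-0.65 -0.23 1.11 0 0 4.33" --pt "-0.65 -0.23 1.11 0 0 4.33"

```text
clock: 18.9
position: [0.4497, -0.2088, 0.1192]
orientation: [[0.644, 0.765, 0.0], [0.765, -0.644, -0.0], [0.0, 0.0, -1.0]]
contact_force: [-0.1, -0.3, -0.1]
gripper_width: 0.0397
```

```bash
python3 - <<'E'
from h import *
st();P=snap()
cv2.imwrite("pics/side2.png",P["side"]["img"][:,:,::-1])
plan(*ringpose("N",140,.0465),10,tag="B")
u=np.array([[a,w] for a in(0,.29) for w in(-.145,.145)])
def panel(v):
    s,c=np.sin(.7),np.cos(.7);X=np.array([[a*c+d*s,w,.03+a*s-d*c] for a,w in u for d in(0,.012)]);return X@rz(v[2]).T+[v[0],v[1],0]
pm=[]
for n in P:
    d=[x for x in finder.trace(P[n],"board") if x["region"].sum()>3000];print(n,[(x["conf"],x["region"].sum(),x["point"]) for x in d])
    if d: pm.append((P[n],d[0]["region"].astype(float)))
def f(v,pm):
    o=0
    for p,m in pm:
        a=np.zeros((420,560),np.uint8);cv2.fillPoly(a,[cv2.convexHull((proj(p,panel(v))*16).astype(np.int32))],255,cv2.LINE_AA,4);a=a/255.
        o+=1-np.minimum(a,m).sum()/np.maximum(a,m).sum()
    return o
for q in [pm]+[[x] for x in pm]:
    s=minimize(f,BV,args=(q,),method="Nelder-Mead",options=dict(initial_simplex=np.array(BV)+np.array([[0,0,0],[.01,0,0],[0,.01,0],[0,0,.05]]),xatol=1e-4,fatol=1e-5));print(s.x,s.fun)
obs=[]
from scipy.spatial.distance import cdist
for k in range(2):
  for n in P:
    q=np.array([x["point"] for x in finder.mark_of(P[n],"peg%d"%k) if x["conf"]>.4]);
    if len(q): D=cdist(q,proj(P[n],boardpts(BV)));obs+= [(P[n],q[i],D[i].argmin()) for i in range(len(q)) if D[i].min()<8]
g=lambda v:np.concatenate([proj(p,boardpts(v)[i])[0]-q for p,q,i in obs])
s=least_squares(g,BV,loss="soft_l1");print("pegs",s.x,len(obs),np.abs(s.fun).mean())
E
```

```text
t 18.9 p [ 0.4497 -0.2088  0.1192] w 0.0397 F [-0.1 -0.3 -0.1] J [-15.  26.  44. 120. -26.  44.   6.]
B N 10 row [0.01, 0.01, 0.72, -0.01, 0.01, 0.0]
side [(0.97, np.int64(4874), [230.9, 162.3]), (0.68, np.int64(8679), [297.5, 351.9])]
top [(0.76, np.int64(15168), [137.3, 227.1])]
[0.45896673 0.17277241 1.10856661] 0.6677903818512274
[0.46454123 0.14971583 1.14600982] 0.5990764450297659
[0.45704159 0.17397478 1.1097657 ] 0.026967672401305043
pegs [0.45990257 0.17826186 1.11270134] 16 1.0040339221570154
```

Request:
jog_arm --pt "0 0 0.8 0 0 0" --pt "0 0 0.8 0 0 0" --pt "0 0 0.8 0 0 0" --pt "0 0 0.8 0 0 0" --pt "0 0 0.8 0 0 0" --pt "0 0 0.8 0 0 0" --pt "0 0 0.8 0 0 0" --pt "0 0 0.8 0 0 0" --pt "0 0 0.6 0 0 0" --pt "0 0 0.3 0 0 0"

```text
clock: 20.3
position: [0.4494, -0.2085, 0.0459]
orientation: [[0.642, 0.767, -0.001], [0.767, -0.642, 0.0], [-0.0, -0.001, -1.0]]
contact_force: [-0.0, -0.3, 1.1]
gripper_width: 0.0403
```

Request:
jog_arm --pt "0 0 0 0 0 0" --pt "0 0 0 0 0 0" --pt "0 0 0 0 0 0" --pt "0 0 0 0 0 0" --pt "0 0 0 0 0 0" --pt "0 0 0 0 0 0" --pt "0 0 0 0 0 0" --pt "0 0 0 0 0 0" --pt "0 0 0 0 0 0" --pt "0 0 0 0 0 0" --jaw 255 --force 40

```text
clock: 21.3
position: [0.4495, -0.2082, 0.0468]
orientation: [[0.642, 0.767, -0.0], [0.767, -0.642, 0.001], [0.001, -0.001, -1.0]]
contact_force: [-2.1, 2.5, 5.6]
gripper_width: 0.0187
```

Request:
jog_arm --pt "0 0 -0.3 0 0 0" --pt "0 0 -0.5 0 0 0" --pt "0 0 -1 0 0 0" --pt "0 0 -1.5 0 0 0" --pt "0 0 -1.7 0 0 0" --pt "0 0 -2 0 0 0" --pt "0 0 -2 0 0 0" --pt "0 0 -2 0 0 0" --pt "0 0 -2 0 0 0" --pt "0 0 -2 0 0 0"

```text
clock: 22.3
position: [0.4498, -0.209, 0.1986]
orientation: [[0.642, 0.766, 0.002], [0.766, -0.642, -0.0], [0.001, 0.001, -1.0]]
contact_force: [-0.3, -0.5, -1.2]
gripper_width: 0.0179
```

```bash
sed -i 's/^BV=.*/BV=[.4585,.1755,1.112]/' h.py; python3 - <<'E'
from h import *
st();P=snap()
im=np.hstack([cv2.resize(P["side"]["img"][200:400,180:400],None,fx=1.8,fy=1.8),cv2.resize(P["top"]["img"][150:350,260:480],None,fx=1.8,fy=1.8)])
cv2.imwrite("pics/g1.png",im[:,:,::-1])
p,R=boardpose(4,.115);print(p,R[:,2])
for N in (20,30): plan(p+[0,0,.0],R,N,tag="H")
E
```

```text
t 22.3 p [ 0.4498 -0.209   0.1986] w 0.0179 F [-0.3 -0.5 -1.2] J [-21.  18.  50. 117. -17.  52.  -1.]
[0.56674566 0.19593845 0.2361708 ] [ 0.28530419  0.5775967  -0.76484219]
H N 20 row [2.21, 0.97, 0.41, -1.4, 1.81, -4.94]
H N 30 row [1.46, 0.66, 0.28, -0.93, 1.21, -3.29]
```

View pics/g1.png

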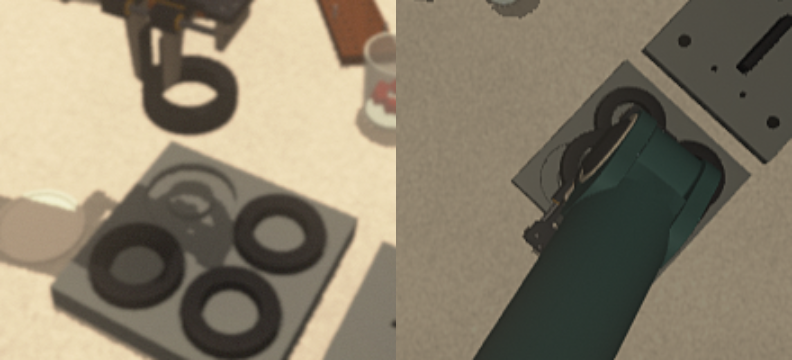

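The ring is held at side crop (190,95), level below the fingers, and the other three rings are in place. Next I go to the approach line of peg4.

```bash
python3 - <<'E'
from h import *
plan(*boardpose(4,.215),20,tag="H")
E
```

```text
H N 20 row [2.0, 0.9, -0.06, -1.4, 1.81, -4.94]
```

Request:
jog_arm --pt "2.0 0.9 -0.06 -1.4 1.81 -4.94" --pt "2.0 0.9 -0.06 -1.4 1.81 -4.94" --pt "2.0 0.9 -0.06 -1.4 1.81 -4.94" --pt "2.0 0.9 -0.06 -1.4 1.81 -4.94" --pt "2.0 0.9 -0.06 -1.4 1.81 -4.94" --pt "2.0 0.9 -0.06 -1.4 1.81 -4.94" --pt "2.0 0.9 -0.06 -1.4 1.81 -4.94" --pt "2.0 0.9 -0.06 -1.4 1.81 -4.94" --pt "2.0 0.9 -0.06 -1.4 1.81 -4.94" --pt "2.0 0.9 -0.06 -1.4 1.81 -4.94"

```text
clock: 23.4
position: [0.5867, -0.052, 0.2355]
orientation: [[-0.206, 0.932, 0.3], [0.963, 0.139, 0.23], [0.173, 0.336, -0.926]]
contact_force: [-0.3, -0.2, -0.7]
gripper_width: 0.0182
```

Request:
jog_arm --pt "2.0 0.9 -0.06 -1.4 1.81 -4.94" --pt "2.0 0.9 -0.06 -1.4 1.81 -4.94" --pt "2.0 0.9 -0.06 -1.4 1.81 -4.94" --pt "2.0 0.9 -0.06 -1.4 1.81 -4.94" --pt "2.0 0.9 -0.06 -1.4 1.81 -4.94" --pt "2.0 0.9 -0.06 -1.4 1.81 -4.94" --pt "2.0 0.9 -0.06 -1.4 1.81 -4.94" --pt "2.0 0.9 -0.06 -1.4 1.81 -4.94" --pt "2.0 0.9 -0.06 -1.4 1.81 -4.94" --pt "2.0 0.9 -0.06 -1.4 1.81 -4.94"

```text
clock: 24.4
position: [0.537, 0.1396, 0.3094]
orientation: [[-0.898, 0.34, 0.28], [0.44, 0.687, 0.579], [0.005, 0.643, -0.766]]
contact_force: [0.2, 0.3, -0.9]
gripper_width: 0.0179
```

```bash
python3 - <<'E'
from h import *
s=st();p,R=boardpose(4,.215);print("err cm tool",np.round(100*R.T@(np.array(s["position"])-p),2),np.degrees(Ro.from_matrix(np.array(s["orientation"]).T@R).as_rotvec()))
plan(*boardpose(4,.11),10,tag="H")
E
```

```text
t 24.4 p [0.537  0.1396 0.3094] w 0.0179 F [ 0.2  0.3 -0.9] J [-11.   6.  14. 119. -53.  50.  99.]
err cm tool [ 0.17 -0.16  0.29] [-0.1100283  -0.32888732 -0.01531653]
H N 10 row [-0.02, 0.02, 1.02, -0.01, -0.03, -0.0]
```

Request:
jog_arm --pt "-0.02 0.02 1 0 0 0" --pt "-0.02 0.02 1 0 0 0" --pt "-0.02 0.02 1 0 0 0" --pt "-0.02 0.02 1 0 0 0" --pt "-0.02 0.02 1 0 0 0" --pt "-0.02 0.02 1 0 0 0" --pt "-0.02 0.02 1 0 0 0" --pt "-0.02 0.02 1 0 0 0" --pt "-0.02 0.02 1 0 0 0" --pt "-0.02 0.02 1 0 0 0"

```text
clock: 25.4
position: [0.5686, 0.198, 0.2339]
orientation: [[-0.897, 0.342, 0.281], [0.443, 0.685, 0.578], [0.006, 0.643, -0.766]]
contact_force: [-0.1, 0.3, -0.6]
gripper_width: 0.0179
```

```bash
cat >> h.py <<'E'
def crop(P,f,S=(60,240,170,370),T=(100,320,30,250)):
    q=[]
    for n,b in(("side",S),("top",T)):
        c=P[n]["img"][b[0]:b[1],b[2]:b[3]];q.append(cv2.resize(c,(int(c.shape[1]*360/c.shape[0]),360),interpolation=cv2.INTER_CUBIC))
    cv2.imwrite(f"pics/{f}.png",np.hstack(q)[:,:,::-1])
E
python3 - <<'E'
from h import *
s=st();p,R=boardpose(4,.11);print("err cm tool",np.round(100*R.T@(np.array(s["position"])-p),2))
P=snap();crop(P,"hov1")
rm=np.array(s["position"])+np.array(s["orientation"])@[0,.0385,.0165];rl=boardpts(BV)[4]+.06*np.array(-R[:,2])
for n in P: print(n,"pred ringmid",proj(P[n],rm),"tip",proj(P[n],rl),"mark",[(np.round(x["point"],1).tolist(),round(x["conf"],2)) for x in finder.mark_of(P[n],"ring_a_mid")[:4]])
plan(*boardpose(4,.033),10,tag="in")
E
```

```text
t 25.4 p [0.5686 0.198  0.2339] w 0.0179 F [-0.1  0.3 -0.6] J [-14.  16.  10. 119. -63.  41. 107.]
err cm tool [-0.08  0.05 -0.15]
side pred ringmid [[284.15775897 103.36862238]] tip [[286.8043574  104.87644426]] mark [([310.0, 373.4], 0.71), ([396.8, 263.2], 0.4)]
top pred ringmid [[152.47058253 188.11045633]] tip [[140.90803349 183.19314639]] mark [([422.5, 245.9], 0.56), ([389.3, 247.7], 0.32)]
in N 10 row [0.0, -0.0, 0.79, -0.01, -0.03, -0.02]
```

View pics/hov1.png

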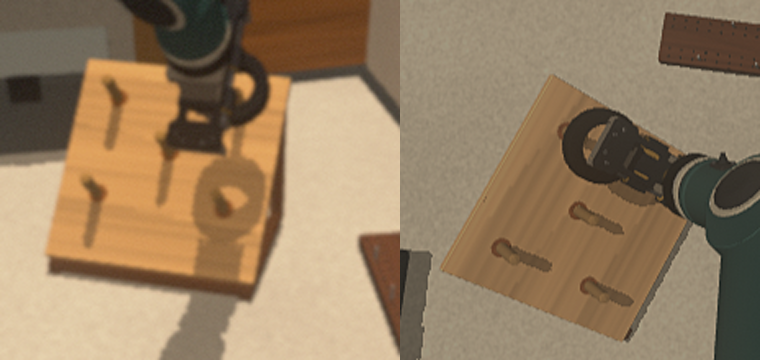

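The ring hovers over peg4 (top crop (597,147)), with the foot of the peg visible beside it at (565,130). This matches the prediction, so I go in halfway.

Request:
jog_arm --pt "0 0 0.5 0 0 0" --pt "0 0 0.5 0 0 0" --pt "0 0 0.5 0 0 0" --pt "0 0 0.5 0 0 0" --pt "0 0 0.5 0 0 0" --pt "0 0 0.5 0 0 0" --pt "0 0 0.5 0 0 0" --pt "0 0 0.5 0 0 0" --pt "0 0 0.5 0 0 0" --pt "0 0 0.5 0 0 0"

```text
clock: 26.6
position: [0.5824, 0.2266, 0.1958]
orientation: [[-0.897, 0.342, 0.281], [0.443, 0.685, 0.578], [0.006, 0.643, -0.766]]
contact_force: [-0.0, 0.0, -1.9]
gripper_width: 0.018
```

```bash
python3 - <<'E'
from h import *
s=st();p,R=boardpose(4,.03);print("err cm tool",np.round(100*R.T@(np.array(s["position"])-p),2),np.round(s["joints"],1))
E
```

```text
t 26.6 p [0.5824 0.2266 0.1958] w 0.018 F [-0.   0.  -1.9] J [-15.  21.   7. 118. -69.  37. 111.]
err cm tool [-0.05  0.04 -3.19] [-14.7  20.5   6.9 118.5 -69.   37.1 111. ]
```

Request:
jog_arm --pt "0 0 0.2 0 0 0" --pt "0 0 0.2 0 0 0" --pt "0 0 0.2 0 0 0" --pt "0 0 0.2 0 0 0" --pt "0 0 0.2 0 0 0" --pt "0 0 0.2 0 0 0" --pt "0 0 0.2 0 0 0" --pt "0 0 0.2 0 0 0" --pt "0 0 0.2 0 0 0" --pt "0 0 0.2 0 0 0"

```text
clock: 27.6
position: [0.588, 0.238, 0.1807]
orientation: [[-0.897, 0.342, 0.28], [0.443, 0.685, 0.578], [0.006, 0.643, -0.766]]
contact_force: [-0.2, -0.2, -0.4]
gripper_width: 0.0179
```

```bash
python3 - <<'E'
from h import *
s=st();p,R=boardpose(4,.03);print("err cm tool",np.round(100*R.T@(np.array(s["position"])-p),2),np.round(s["joints"],1))
E
```

```text
t 27.6 p [0.588  0.238  0.1807] w 0.0179 F [-0.2 -0.2 -0.4] J [-14.  23.   5. 118. -71.  35. 113.]
err cm tool [-0.04  0.03 -1.22] [-14.   22.5   4.6 118.  -70.9  35.3 112.5]
```

Request:
jog_arm --pt "0 0 0.15 0 0 0" --pt "0 0 0.15 0 0 0" --pt "0 0 0.15 0 0 0" --pt "0 0 0.15 0 0 0" --pt "0 0 0.15 0 0 0" --pt "0 0 0.15 0 0 0" --pt "0 0 0.1 0 0 0" --pt "0 0 0.1 0 0 0" --pt "0 0 0 0 0 0" --pt "0 0 0 0 0 0"

```text
clock: 28.6
position: [0.591, 0.2443, 0.1724]
orientation: [[-0.897, 0.342, 0.281], [0.443, 0.685, 0.578], [0.006, 0.643, -0.766]]
contact_force: [-0.8, -0.2, -1.4]
gripper_width: 0.0178
```

```bash
python3 - <<'E'
from h import *
s=st();p,R=boardpose(4,.03);print("err cm tool",np.round(100*R.T@(np.array(s["position"])-p),2),np.round(s["joints"],1),np.round(R.T@s["contact_force"],1))
E
```

```text
t 28.6 p [0.591  0.2443 0.1724] w 0.0178 F [-0.8 -0.2 -1.4] J [-13.  24.   3. 118. -72.  34. 113.]
err cm tool [-0.04  0.03 -0.14] [-13.   23.6   2.7 117.6 -71.7  34.1 113.3] [ 0.6 -1.3  0.8]
```

Request:
jog_arm --pt "0 0 0.1 0 0 0" --pt "0 0 0.1 0 0 0" --pt "0 0 0.1 0 0 0" --pt "0 0 0.05 0 0 0" --pt "0 0 0 0 0 0" --pt "0 0 0 0 0 0" --pt "0 0 0 0 0 0" --pt "0 0 0 0 0 0" --pt "0 0 0 0 0 0" --pt "0 0 0 0 0 0"

```text
clock: 29.6
position: [0.5916, 0.2453, 0.1709]
orientation: [[-0.897, 0.342, 0.281], [0.443, 0.685, 0.579], [0.006, 0.643, -0.765]]
contact_force: [-9.3, -8.6, 11.9]
gripper_width: 0.0184
```

Firm contact at about 17 N, at the expected height. Now I release and back out.

Request:
jog_arm --pt "0 0 0 0 0 0" --pt "0 0 0 0 0 0" --pt "0 0 0 0 0 0" --pt "0 0 0 0 0 0" --pt "0 0 0 0 0 0" --pt "0 0 -0.2 0 0 0" --pt "0 0 -0.6 0 0 0" --pt "0 0 -1 0 0 0" --pt "0 0 -1.2 0 0 0" --pt "0 0 -1.5 0 0 0" --jaw 172

```text
clock: 30.6
position: [0.5791, 0.2197, 0.2052]
orientation: [[-0.897, 0.342, 0.281], [0.443, 0.685, 0.578], [0.006, 0.643, -0.766]]
contact_force: [0.6, -0.5, -0.4]
gripper_width: 0.0297
```

Request:
jog_arm --pt "0 0 -1.7 0 0 0" --pt "0 0 -1.7 0 0 0" --pt "0 0 -1.7 0 0 0" --pt "0 0 -1.7 0 0 0" --pt "0 0 -1.7 0 0 0" --pt "0 0 -1.7 0 0 0" --pt "0 0 -1.7 0 0 0" --pt "0 0 -1.7 0 0 0" --pt "0 0 -1.7 0 0 0" --pt "0 0 -1.7 0 0 0"

```text
clock: 31.6
position: [0.5312, 0.1212, 0.3356]
orientation: [[-0.897, 0.342, 0.281], [0.443, 0.685, 0.578], [0.006, 0.643, -0.766]]
contact_force: [-0.1, 0.4, 0.3]
gripper_width: 0.03
```

```bash
python3 - <<'E'
from h import *
st();P=snap();crop(P,"hang1")
c=plan(*ringpose("W",181,.14),20,tag="back W");plan(*ringpose("W",181,.0463),10,*c,tag="dn");print(c[0])
E
```

```text
t 31.6 p [0.5312 0.1212 0.3356] w 0.03 F [-0.1  0.4  0.3] J [ -7.   4.  12. 117. -49.  53.  97.]
back W N 20 row [-1.53, -2.22, 0.11, 1.79, -1.1, 2.99]
dn N 10 row [0.0, 0.0, 0.94, 0.0, 0.0, 0.0]
[ 0.36616912 -0.31284032  0.14      ]
```

View pics/hang1.png

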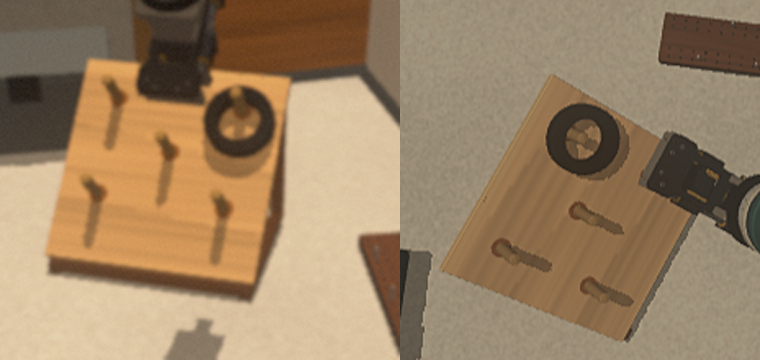

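The ring hangs on peg4 and lies flat (side crop (240,122), top crop (583,138)). Ring W is next.

Request:
jog_arm --pt "-1.53 -2.22 0.11 1.79 -1.1 2.99" --pt "-1.53 -2.22 0.11 1.79 -1.1 2.99" --pt "-1.53 -2.22 0.11 1.79 -1.1 2.99" --pt "-1.53 -2.22 0.11 1.79 -1.1 2.99" --pt "-1.53 -2.22 0.11 1.79 -1.1 2.99" --pt "-1.53 -2.22 0.11 1.79 -1.1 2.99" --pt "-1.53 -2.22 0.11 1.79 -1.1 2.99" --pt "-1.53 -2.22 0.11 1.79 -1.1 2.99" --pt "-1.53 -2.22 0.11 1.79 -1.1 2.99" --pt "-1.53 -2.22 0.11 1.79 -1.1 2.99" --jaw 144

```text
clock: 32.7
position: [0.5228, -0.1076, 0.2]
orientation: [[-0.532, 0.814, 0.234], [0.84, 0.474, 0.262], [0.102, 0.336, -0.936]]
contact_force: [-0.5, -0.8, -0.1]
gripper_width: 0.0397
```

Request:
jog_arm --pt "-1.53 -2.22 0.11 1.79 -1.1 2.99" --pt "-1.53 -2.22 0.11 1.79 -1.1 2.99" --pt "-1.53 -2.22 0.11 1.79 -1.1 2.99" --pt "-1.53 -2.22 0.11 1.79 -1.1 2.99" --pt "-1.53 -2.22 0.11 1.79 -1.1 2.99" --pt "-1.53 -2.22 0.11 1.79 -1.1 2.99" --pt "-1.53 -2.22 0.11 1.79 -1.1 2.99" --pt "-1.53 -2.22 0.11 1.79 -1.1 2.99" --pt "-1.53 -2.22 0.11 1.79 -1.1 2.99" --pt "-1.53 -2.22 0.11 1.79 -1.1 2.99"

```text
clock: 33.7
position: [0.3657, -0.3122, 0.1383]
orientation: [[-0.019, 1.0, -0.004], [1.0, 0.019, -0.0], [-0.0, -0.004, -1.0]]
contact_force: [1.1, -0.1, 0.3]
gripper_width: 0.0402
```

```bash
python3 - <<'E'
from h import *
s=st();plan(*ringpose("W",181,.0463),10,tag="dn")
E
```

```text
t 33.7 p [ 0.3657 -0.3122  0.1383] w 0.0402 F [ 1.1 -0.1  0.3] J [  2.  21.  42. 121. -20.  44.  57.]
dn N 10 row [-0.01, 0.01, 0.92, -0.02, 0.0, 0.01]
```

Request:
jog_arm --pt "0 0 1 0 0 0" --pt "0 0 1 0 0 0" --pt "0 0 1 0 0 0" --pt "0 0 1 0 0 0" --pt "0 0 1 0 0 0" --pt "0 0 1 0 0 0" --pt "0 0 1 0 0 0" --pt "0 0 1 0 0 0" --pt "0 0 0.8 0 0 0" --pt "0 0 0.4 0 0 0"

```text
clock: 34.7
position: [0.366, -0.3118, 0.046]
orientation: [[-0.021, 1.0, -0.003], [1.0, 0.021, 0.001], [0.001, -0.003, -1.0]]
contact_force: [-0.2, -0.1, 0.1]
gripper_width: 0.0398
```

Request:
jog_arm --pt "0 0 0 0 0 0" --pt "0 0 0 0 0 0" --pt "0 0 0 0 0 0" --pt "0 0 0 0 0 0" --pt "0 0 0 0 0 0" --pt "0 0 0 0 0 0" --pt "0 0 0 0 0 0" --pt "0 0 0 0 0 0" --pt "0 0 0 0 0 0" --pt "0 0 0 0 0 0" --jaw 255 --force 40

```text
clock: 35.7
position: [0.3657, -0.3124, 0.047]
orientation: [[-0.02, 1.0, -0.002], [1.0, 0.02, -0.0], [-0.0, -0.002, -1.0]]
contact_force: [-4.6, -0.7, 5.3]
gripper_width: 0.0188
```

Request:
jog_arm --pt "0 0 -0.3 0 0 0" --pt "0 0 -0.5 0 0 0" --pt "0 0 -1 0 0 0" --pt "0 0 -1.5 0 0 0" --pt "0 0 -1.7 0 0 0" --pt "0 0 -2 0 0 0" --pt "0 0 -2 0 0 0" --pt "0 0 -2 0 0 0" --pt "0 0 -2 0 0 0" --pt "0 0 -2 0 0 0"

```text
clock: 36.7
position: [0.3672, -0.3114, 0.1989]
orientation: [[-0.022, 1.0, -0.0], [1.0, 0.022, 0.001], [0.001, -0.0, -1.0]]
contact_force: [0.0, 0.6, -1.7]
gripper_width: 0.0191
```

```bash
python3 - <<'E'
from h import *
s=st()
for i in(3,2,1): plan(*boardpose(i,.215),20,tag=f"peg{i}")
E
```

```text
t 36.7 p [ 0.3672 -0.3114  0.1989] w 0.0191 F [ 0.   0.6 -1.7] J [ -3.  15.  46. 119. -14.  51.  52.]
peg3 N 20 row [2.41, 1.57, 0.1, -1.8, 1.09, -2.99]
peg2 N 20 row [1.84, 1.52, 0.28, -1.8, 1.09, -2.99]
peg1 N 20 row [1.27, 1.47, 0.47, -1.8, 1.09, -2.99]
```

Request:
jog_arm --pt "2.41 1.57 0.1 -1.8 1.09 -2.99" --pt "2.41 1.57 0.1 -1.8 1.09 -2.99" --pt "2.41 1.57 0.1 -1.8 1.09 -2.99" --pt "2.41 1.57 0.1 -1.8 1.09 -2.99" --pt "2.41 1.57 0.1 -1.8 1.09 -2.99" --pt "2.41 1.57 0.1 -1.8 1.09 -2.99" --pt "2.41 1.57 0.1 -1.8 1.09 -2.99" --pt "2.41 1.57 0.1 -1.8 1.09 -2.99" --pt "2.41 1.57 0.1 -1.8 1.09 -2.99" --pt "2.41 1.57 0.1 -1.8 1.09 -2.99"

```text
clock: 37.7
position: [0.4543, -0.0417, 0.2255]
orientation: [[-0.537, 0.809, 0.239], [0.838, 0.478, 0.264], [0.1, 0.342, -0.934]]
contact_force: [1.0, 0.3, -1.4]
gripper_width: 0.0192
```

Request:
jog_arm --pt "2.41 1.57 0.1 -1.8 1.09 -2.99" --pt "2.41 1.57 0.1 -1.8 1.09 -2.99" --pt "2.41 1.57 0.1 -1.8 1.09 -2.99" --pt "2.41 1.57 0.1 -1.8 1.09 -2.99" --pt "2.41 1.57 0.1 -1.8 1.09 -2.99" --pt "2.41 1.57 0.1 -1.8 1.09 -2.99" --pt "2.41 1.57 0.1 -1.8 1.09 -2.99" --pt "2.41 1.57 0.1 -1.8 1.09 -2.99" --pt "2.41 1.57 0.1 -1.8 1.09 -2.99" --pt "2.41 1.57 0.1 -1.8 1.09 -2.99"

```text
clock: 38.7
position: [0.3799, 0.2182, 0.3105]
orientation: [[-0.898, 0.336, 0.284], [0.44, 0.686, 0.58], [-0.0, 0.646, -0.764]]
contact_force: [0.6, -0.0, -1.0]
gripper_width: 0.0193
```

```bash
cat >> h.py <<'E'
def be(i,h=.03):
    s=st();p,R=boardpose(i,h);print("err cm tool",np.round(100*R.T@(np.array(s["position"])-p),2),"rot",np.round(np.degrees(Ro.from_matrix(np.array(s["orientation"]).T@R).as_rotvec()),2),"Fz",np.round(R.T@s["contact_force"],1))
E
python3 - <<'E'
from h import *
be(3);plan(*boardpose(3,.11),10)
E
```

```text
t 38.7 p [0.3799 0.2182 0.3105] w 0.0193 F [ 0.6 -0.  -1. ] J [-30. -13.  14. 136. -46.  37.  82.]
err cm tool [ 1.400e-01 -1.000e-02 -1.823e+01] rot [ 0.1  -0.11  0.15] Fz [-0.6 -0.4  0.9]
 N 10 row [-0.01, 0.0, 1.02, 0.01, -0.01, 0.02]
```

Request:
jog_arm --pt "0 0 1 0 0 0" --pt "0 0 1 0 0 0" --pt "0 0 1 0 0 0" --pt "0 0 1 0 0 0" --pt "0 0 1 0 0 0" --pt "0 0 1 0 0 0" --pt "0 0 1 0 0 0" --pt "0 0 1 0 0 0" --pt "0 0 1 0 0 0" --pt "0 0 1 0 0 0"

```text
clock: 39.7
position: [0.4101, 0.2741, 0.2321]
orientation: [[-0.896, 0.341, 0.285], [0.445, 0.686, 0.576], [0.001, 0.643, -0.766]]
contact_force: [-0.4, -0.4, -1.4]
gripper_width: 0.0193
```

```bash
python3 - <<'E'
from h import *
be(3);plan(*boardpose(3,.033),10)
P=snap();crop(P,"hov2")
E
```

```text
t 39.7 p [0.4101 0.2741 0.2321] w 0.0193 F [-0.4 -0.4 -1.4] J [-36.   1.  15. 137. -70.  27. 103.]
err cm tool [-0.09 -0.21 -8.15] rot [-0.12  0.03 -0.11] Fz [ 0.2 -1.3  0.8]
 N 10 row [0.01, 0.02, 0.78, -0.01, 0.0, -0.01]
```

View pics/hov2.png

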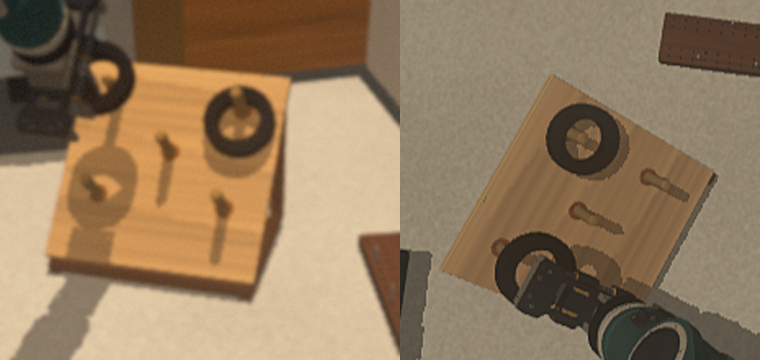

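The ring is near peg3 (top crop (535,270)), but j5 is already at -70 and its limit is -74. I'll lean the tool less for this peg, lower the ring over the peg tilted, and let it slide home.

```bash
cat >> h.py <<'E'
def bp2(i,a,lean,off=.010,dw=0.,BV=None):
    """ring mid at height a (along peg) above face, off downslope; tool leaning `lean` rad (0.7 = square to panel)"""
    BV=BV or globals()["BV"];f=np.array([np.cos(BV[2]),np.sin(BV[2]),0]);e=np.array([0,0,1.])
    up=np.cos(.7)*f+np.sin(.7)*e;n=-np.sin(.7)*f+np.cos(.7)*e;left=np.cross(n,up)
    y=np.cos(lean)*f+np.sin(lean)*e;z=np.sin(lean)*f-np.cos(lean)*e;R=np.column_stack([np.cross(y,z),y,z])
    return boardpts(BV)[i]-up*off+left*dw+n*a-R@[0,.0385,.0165],R
E
python3 - <<'E'
from h import *
c=plan(*bp2(3,.10,.35),10,tag="tilt");print(c[0]);c=plan(*bp2(3,.042,.35),10,*c,tag="in");print(c[0])
E
```

```text
tilt N 10 row [0.0, 0.11, -0.2, 1.98, -0.01, -0.01]
[0.40876072 0.27350737 0.25373128]
in N 10 row [0.0, 0.2, 0.54, 0.0, 0.0, 0.0]
[0.42530836 0.30700798 0.20937044]
```

Request:
jog_arm --pt "0 0.11 -0.2 2 0 0" --pt "0 0.11 -0.2 2 0 0" --pt "0 0.11 -0.2 2 0 0" --pt "0 0.11 -0.2 2 0 0" --pt "0 0.11 -0.2 2 0 0" --pt "0 0.11 -0.2 2 0 0" --pt "0 0.11 -0.2 2 0 0" --pt "0 0.11 -0.2 2 0 0" --pt "0 0.11 -0.2 2 0 0" --pt "0 0.11 -0.2 2 0 0"

```text
clock: 40.8
position: [0.4095, 0.2729, 0.256]
orientation: [[-0.896, 0.418, 0.151], [0.445, 0.842, 0.306], [0.001, 0.342, -0.94]]
contact_force: [0.2, 0.2, -1.1]
gripper_width: 0.0189
```

```bash
python3 - <<'E'
from h import *
st();plan(*bp2(3,.07,.35),10,tag="in")
E
```

```text
t 40.8 p [0.4095 0.2729 0.256 ] w 0.0189 F [ 0.2  0.2 -1.1] J [-41.   1.  10. 124. -18.  39.  45.]
in N 10 row [0.01, 0.1, 0.3, -0.01, -0.0, -0.01]
```

```bash
python3 - <<'E'
from h import *
plan(*bp2(3,.045,.42),10,tag="in")
E
```

```text
in N 10 row [0.01, 0.16, 0.57, -0.41, -0.0, -0.01]
```

Request:
jog_arm --pt "0.01 0.16 0.57 -0.4 0 0" --pt "0.01 0.16 0.57 -0.4 0 0" --pt "0.01 0.16 0.57 -0.4 0 0" --pt "0.01 0.16 0.57 -0.4 0 0" --pt "0.01 0.16 0.57 -0.4 0 0" --pt "0.01 0.16 0.57 -0.4 0 0" --pt "0.01 0.16 0.57 -0.4 0 0" --pt "0.01 0.16 0.57 -0.4 0 0" --pt "0.01 0.16 0.57 -0.4 0 0" --pt "0.01 0.16 0.57 -0.4 0 0"

```text
clock: 41.8
position: [0.4245, 0.3064, 0.2085]
orientation: [[-0.896, 0.406, 0.18], [0.444, 0.818, 0.366], [0.001, 0.408, -0.913]]
contact_force: [-0.2, 1.4, -1.8]
gripper_width: 0.0188
```

```bash
python3 - <<'E'
from h import *
st();plan(*bp2(3,.03,.52,.013),10,tag="in2");P=snap();crop(P,"in2",T=(150,320,30,200))
E
```

```text
t 41.8 p [0.4245 0.3064 0.2085] w 0.0188 F [-0.2  1.4 -1.8] J [-40.   7.   8. 126. -29.  29.  56.]
in2 N 10 row [-0.0, -0.02, 0.18, -0.57, -0.0, -0.01]
```

View pics/in2.png

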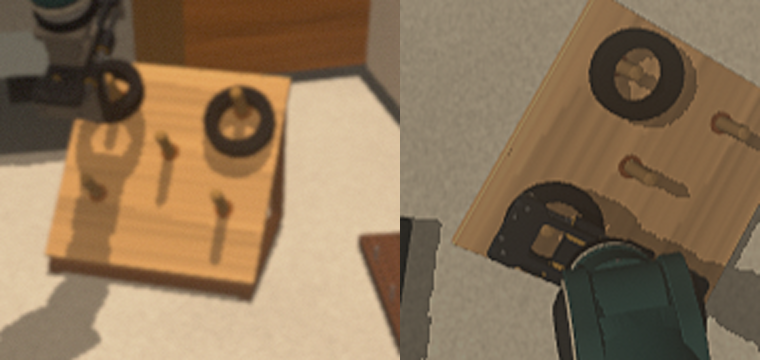

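Peg3 now runs through the ring (side crop (112,85)). I go deeper and square up as far as the wrist allows.

Request:
jog_arm --pt "0 -0.02 0.18 -0.57 0 0" --pt "0 -0.02 0.18 -0.57 0 0" --pt "0 -0.02 0.18 -0.57 0 0" --pt "0 -0.02 0.18 -0.57 0 0" --pt "0 -0.02 0.18 -0.57 0 0" --pt "0 -0.02 0.18 -0.57 0 0" --pt "0 -0.02 0.18 -0.57 0 0" --pt "0 -0.02 0.18 -0.57 0 0" --pt "0 -0.02 0.18 -0.57 0 0" --pt "0 -0.02 0.18 -0.57 0 0"

```text
clock: 42.9
position: [0.4272, 0.3115, 0.1919]
orientation: [[-0.896, 0.386, 0.22], [0.444, 0.777, 0.446], [0.001, 0.497, -0.868]]
contact_force: [0.0, -0.1, -2.0]
gripper_width: 0.0192
```

```bash
python3 - <<'E'
from h import *
st();plan(*bp2(3,.020,.58,.013),10,tag="in3");plan(*bp2(3,.020,.62,.013),10,tag="in3")
E
```

```text
t 42.9 p [0.4272 0.3115 0.1919] w 0.0192 F [ 0.  -0.1 -2. ] J [-34.   9.   4. 130. -47.  23.  75.]
in3 N 10 row [-0.0, 0.01, 0.13, -0.34, -0.0, -0.01]
in3 N 10 row [-0.0, -0.0, 0.15, -0.57, -0.0, -0.01]
```

Request:
jog_arm --pt "0 0.01 0.13 -0.34 0 0" --pt "0 0.01 0.13 -0.34 0 0" --pt "0 0.01 0.13 -0.34 0 0" --pt "0 0.01 0.13 -0.34 0 0" --pt "0 0.01 0.13 -0.34 0 0" --pt "0 0.01 0.13 -0.34 0 0" --pt "0 0.01 0.13 -0.34 0 0" --pt "0 0.01 0.13 -0.34 0 0" --pt "0 0.01 0.13 -0.34 0 0" --pt "0 0.01 0.13 -0.34 0 0"

```text
clock: 43.9
position: [0.4305, 0.3186, 0.1813]
orientation: [[-0.896, 0.372, 0.242], [0.444, 0.75, 0.491], [0.001, 0.547, -0.837]]
contact_force: [0.1, -0.9, -1.0]
gripper_width: 0.0188
```

```bash
python3 - <<'E'
from h import *
st();plan(*bp2(3,.016,.65,.013),10,tag="in3");plan(*bp2(3,.016,.6,.013),10,tag="in3b")
E
```

```text
t 43.9 p [0.4305 0.3186 0.1813] w 0.0188 F [ 0.1 -0.9 -1. ] J [-29.  11.  -1. 131. -62.  20.  90.]
in3 N 10 row [-0.0, -0.01, 0.07, -0.41, -0.0, -0.01]
in3b N 10 row [-0.0, -0.0, 0.05, -0.12, -0.0, -0.01]
```

Request:
jog_arm --pt "0 0 0.1 0 0 0" --pt "0 0 0.1 0 0 0" --pt "0 0 0.1 0 0 0" --pt "0 0 0 0 0 0" --pt "0 0 0 0 0 0" --pt "0 0 0 0 0 0" --pt "0 0 0 0 0 0" --pt "0 0 0 0 0 0" --pt "0 0 0 0 0 0" --pt "0 0 0 0 0 0"

```text
clock: 44.9
position: [0.4312, 0.32, 0.1788]
orientation: [[-0.896, 0.372, 0.242], [0.444, 0.75, 0.491], [0.001, 0.547, -0.837]]
contact_force: [-0.6, -0.4, -0.4]
gripper_width: 0.0192
```

Request:
jog_arm --pt "0 0 0 0 0 0" --pt "0 0 0 0 0 0" --pt "0 0 0 0 0 0" --pt "0 0 0 0 0 0" --pt "0 0 0 0 0 0" --pt "0 0 -0.2 0 0 0" --pt "0 0 -0.6 0 0 0" --pt "0 0 -1 0 0 0" --pt "0 0 -1.2 0 0 0" --pt "0 0 -1.5 0 0 0" --jaw 172

```text
clock: 45.9
position: [0.42, 0.2975, 0.2169]
orientation: [[-0.896, 0.373, 0.241], [0.444, 0.75, 0.49], [0.002, 0.546, -0.838]]
contact_force: [0.0, -0.6, 0.0]
gripper_width: 0.0296
```

Request:
jog_arm --pt "0 -0.2 -1.3 1 0 0" --pt "0 -0.2 -1.3 1 0 0" --pt "0 -0.2 -1.3 1 0 0" --pt "0 -0.2 -1.3 1 0 0" --pt "0 -0.2 -1.3 1 0 0" --pt "0 -0.2 -1.3 1 0 0" --pt "0 -0.2 -1.3 1 0 0" --pt "0 -0.2 -1.3 1 0 0" --pt "0 -0.2 -1.3 1 0 0" --pt "0 -0.2 -1.3 1 0 0"

```text
clock: 46.9
position: [0.3847, 0.2255, 0.3216]
orientation: [[-0.896, 0.409, 0.174], [0.444, 0.824, 0.352], [0.001, 0.392, -0.92]]
contact_force: [-0.3, 0.9, 0.0]
gripper_width: 0.0298
```

```bash
python3 - <<'E'
from h import *
st();P=snap();crop(P,"hang2",T=(150,320,30,200))
c=plan(*ringpose("S",-150,.16),20,tag="back S");print(c[0])
E
```

```text
t 46.9 p [0.3847 0.2255 0.3216] w 0.0298 F [-0.3  0.9  0. ] J [-28.  -9.   3. 125. -19.  47.  50.]
back S N 20 row [-2.43, -2.28, 0.3, 1.13, -0.34, 1.66]
[ 0.44982643 -0.40558674  0.16      ]
```

View pics/hang2.png

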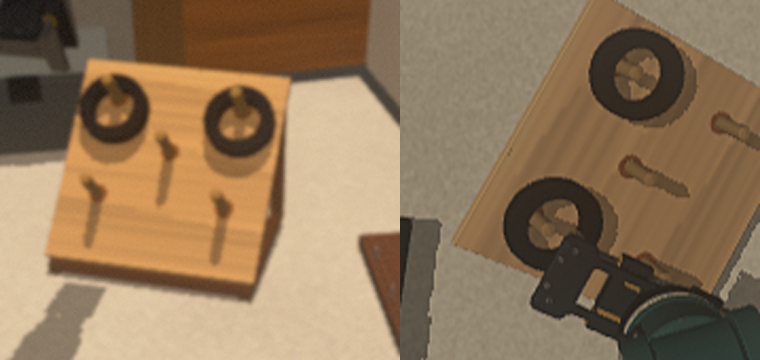

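The second ring lies flat on peg3 (side crop (113,108)). Next is ring S.

Request:
jog_arm --pt "-2.43 -2.28 0.3 1.13 -0.34 1.66" --pt "-2.43 -2.28 0.3 1.13 -0.34 1.66" --pt "-2.43 -2.28 0.3 1.13 -0.34 1.66" --pt "-2.43 -2.28 0.3 1.13 -0.34 1.66" --pt "-2.43 -2.28 0.3 1.13 -0.34 1.66" --pt "-2.43 -2.28 0.3 1.13 -0.34 1.66" --pt "-2.43 -2.28 0.3 1.13 -0.34 1.66" --pt "-2.43 -2.28 0.3 1.13 -0.34 1.66" --pt "-2.43 -2.28 0.3 1.13 -0.34 1.66" --pt "-2.43 -2.28 0.3 1.13 -0.34 1.66" --jaw 144

```text
clock: 48.0
position: [0.4687, -0.08, 0.2165]
orientation: [[-0.728, 0.676, 0.113], [0.685, 0.71, 0.165], [0.031, 0.198, -0.98]]
contact_force: [0.3, 0.2, -0.5]
gripper_width: 0.04
```

Request:
jog_arm --pt "-2.43 -2.28 0.3 1.13 -0.34 1.66" --pt "-2.43 -2.28 0.3 1.13 -0.34 1.66" --pt "-2.43 -2.28 0.3 1.13 -0.34 1.66" --pt "-2.43 -2.28 0.3 1.13 -0.34 1.66" --pt "-2.43 -2.28 0.3 1.13 -0.34 1.66" --pt "-2.43 -2.28 0.3 1.13 -0.34 1.66" --pt "-2.43 -2.28 0.3 1.13 -0.34 1.66" --pt "-2.43 -2.28 0.3 1.13 -0.34 1.66" --pt "-2.43 -2.28 0.3 1.13 -0.34 1.66" --pt "-2.43 -2.28 0.3 1.13 -0.34 1.66"

```text
clock: 49.0
position: [0.4482, -0.4066, 0.1567]
orientation: [[-0.499, 0.867, -0.004], [0.867, 0.499, -0.001], [0.001, -0.004, -1.0]]
contact_force: [0.1, 0.6, 0.3]
gripper_width: 0.0403
```

```bash
python3 - <<'E'
from h import *
s=st();plan(*ringpose("S",-150,.0463),10,tag="dn")
E
```

```text
t 49.0 p [ 0.4482 -0.4066  0.1567] w 0.0403 F [0.1 0.6 0.3] J [ 13.  30.  35. 104. -21.  53.  87.]
dn N 10 row [0.0, 0.02, 1.1, -0.02, -0.01, -0.01]
```

Request:
jog_arm --pt "0 0.02 1.2 0 0 0" --pt "0 0.02 1.2 0 0 0" --pt "0 0.02 1.2 0 0 0" --pt "0 0.02 1.2 0 0 0" --pt "0 0.02 1.2 0 0 0" --pt "0 0.02 1.2 0 0 0" --pt "0 0.02 1.2 0 0 0" --pt "0 0.02 1.2 0 0 0" --pt "0 0.02 1 0 0 0" --pt "0 0.02 0.4 0 0 0"

```text
clock: 50.0
position: [0.4497, -0.4043, 0.0463]
orientation: [[-0.5, 0.866, -0.004], [0.866, 0.5, 0.0], [0.002, -0.003, -1.0]]
contact_force: [0.1, 0.3, -0.6]
gripper_width: 0.0397
```

Request:
jog_arm --pt "0 0 0 0 0 0" --pt "0 0 0 0 0 0" --pt "0 0 0 0 0 0" --pt "0 0 0 0 0 0" --pt "0 0 0 0 0 0" --pt "0 0 0 0 0 0" --pt "0 0 0 0 0 0" --pt "0 0 0 0 0 0" --pt "0 0 0 0 0 0" --pt "0 0 0 0 0 0" --jaw 255 --force 40

```text
clock: 51.0
position: [0.449, -0.4057, 0.048]
orientation: [[-0.499, 0.867, -0.004], [0.867, 0.499, -0.002], [0.0, -0.004, -1.0]]
contact_force: [-5.3, -2.7, 0.9]
gripper_width: 0.0188
```

Request:
jog_arm --pt "0 0 -0.3 0 0 0" --pt "0 0 -0.5 0 0 0" --pt "0 0 -1 0 0 0" --pt "0 0 -1.5 0 0 0" --pt "0 0 -1.7 0 0 0" --pt "0 0 -2 0 0 0" --pt "0 0 -2 0 0 0" --pt "0 0 -2 0 0 0" --pt "0 0 -2 0 0 0" --pt "0 0 -2 0 0 0"

```text
clock: 52.0
position: [0.4516, -0.4041, 0.2005]
orientation: [[-0.501, 0.866, 0.0], [0.866, 0.501, -0.001], [-0.001, -0.001, -1.0]]
contact_force: [0.6, 0.1, -0.4]
gripper_width: 0.0192
```

```bash
python3 - <<'E'
from h import *
s=st()
c=plan(*bp2(1,.14,.42),20,tag="peg1 hov");print(c[0]);c=plan(*bp2(1,.095,.42),10,*c,tag="peg1 hov2");print(c[0])
for i in(0,1,2): print(i,bp2(i,.045,.42)[0],bp2(i,.14,.42)[0])
E
```

```text
t 52.0 p [ 0.4516 -0.4041  0.2005] w 0.0192 F [ 0.6  0.1 -0.4] J [ 11.  27.  37. 102. -19.  57.  85.]
peg1 hov N 20 row [1.49, 1.91, 0.46, -1.17, 0.36, -1.66]
[0.50770039 0.07640166 0.1912036 ]
peg1 hov2 N 10 row [-0.0, 0.12, 0.43, 0.0, 0.0, 0.0]
[0.52053908 0.10239351 0.1567857 ]
0 [0.37700512 0.20921833 0.11854359] [0.34990122 0.15434665 0.1912036 ]
1 [0.53480429 0.13127335 0.11854359] [0.50770039 0.07640166 0.1912036 ]
2 [0.47961546 0.21824813 0.16363883] [0.45251156 0.16337644 0.23629884]
```

Request:
jog_arm --pt "1.49 1.91 0.46 -1.17 0.36 -1.66" --pt "1.49 1.91 0.46 -1.17 0.36 -1.66" --pt "1.49 1.91 0.46 -1.17 0.36 -1.66" --pt "1.49 1.91 0.46 -1.17 0.36 -1.66" --pt "1.49 1.91 0.46 -1.17 0.36 -1.66" --pt "1.49 1.91 0.46 -1.17 0.36 -1.66" --pt "1.49 1.91 0.46 -1.17 0.36 -1.66" --pt "1.49 1.91 0.46 -1.17 0.36 -1.66" --pt "1.49 1.91 0.46 -1.17 0.36 -1.66" --pt "1.49 1.91 0.46 -1.17 0.36 -1.66"

```text
clock: 53.0
position: [0.5133, -0.1667, 0.1724]
orientation: [[-0.731, 0.672, 0.118], [0.682, 0.71, 0.175], [0.034, 0.208, -0.978]]
contact_force: [0.3, -0.2, -0.9]
gripper_width: 0.019
```

Request:
jog_arm --pt "1.49 1.91 0.46 -1.17 0.36 -1.66" --pt "1.49 1.91 0.46 -1.17 0.36 -1.66" --pt "1.49 1.91 0.46 -1.17 0.36 -1.66" --pt "1.49 1.91 0.46 -1.17 0.36 -1.66" --pt "1.49 1.91 0.46 -1.17 0.36 -1.66" --pt "1.49 1.91 0.46 -1.17 0.36 -1.66" --pt "1.49 1.91 0.46 -1.17 0.36 -1.66" --pt "1.49 1.91 0.46 -1.17 0.36 -1.66" --pt "1.49 1.91 0.46 -1.17 0.36 -1.66" --pt "1.49 1.91 0.46 -1.17 0.36 -1.66"

```text
clock: 54.0
position: [0.5055, 0.0781, 0.1897]
orientation: [[-0.898, 0.403, 0.177], [0.441, 0.819, 0.368], [0.003, 0.409, -0.913]]
contact_force: [-0.2, -0.7, -1.5]
gripper_width: 0.0191
```

```bash
python3 - <<'E'
from h import *
s=st()
c=plan(*bp2(1,.095,.42),10,tag="hov2");plan(*bp2(1,.045,.42),10,*c,tag="in")
E
```

```text
t 54.0 p [0.5055 0.0781 0.1897] w 0.0191 F [-0.2 -0.7 -1.5] J [ -9.  13.  11. 123. -39.  41.  94.]
hov2 N 10 row [-0.03, 0.13, 0.42, 0.01, -0.02, 0.01]
in N 10 row [0.0, 0.14, 0.48, 0.0, 0.0, 0.0]
```

Request:
jog_arm --pt "-0.03 0.13 0.42 0 0 0" --pt "-0.03 0.13 0.42 0 0 0" --pt "-0.03 0.13 0.42 0 0 0" --pt "-0.03 0.13 0.42 0 0 0" --pt "-0.03 0.13 0.42 0 0 0" --pt "-0.03 0.13 0.42 0 0 0" --pt "-0.03 0.13 0.42 0 0 0" --pt "-0.03 0.13 0.42 0 0 0" --pt "-0.03 0.13 0.42 0 0 0" --pt "-0.03 0.13 0.42 0 0 0"

```text
clock: 55.0
position: [0.5214, 0.101, 0.156]
orientation: [[-0.897, 0.406, 0.177], [0.443, 0.818, 0.367], [0.004, 0.407, -0.913]]
contact_force: [-0.4, -0.4, -0.9]
gripper_width: 0.0183
```

```bash
python3 - <<'E'
from h import *
s=st()
P=snap();crop(P,"hov3");plan(*bp2(1,.045,.42),10,tag="in");c=plan(*bp2(1,.045,.50),10,tag="in.5")
E
```

```text
t 55.0 p [0.5214 0.101  0.156 ] w 0.0183 F [-0.4 -0.4 -0.9] J [-10.  17.   9. 122. -43.  37.  96.]
in N 10 row [0.01, 0.15, 0.47, -0.01, -0.03, -0.01]
in.5 N 10 row [0.01, 0.12, 0.51, -0.46, -0.02, -0.01]
```

View pics/hov3.png

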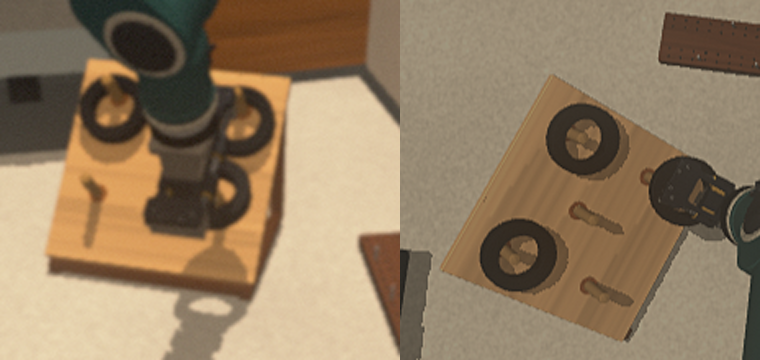

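The ring is over peg1 (top crop (683,190), foot of the peg at (648,177)) and still held square, so I go in.

Request:
jog_arm --pt "0.01 0.12 0.51 -0.46 0 0" --pt "0.01 0.12 0.51 -0.46 0 0" --pt "0.01 0.12 0.51 -0.46 0 0" --pt "0.01 0.12 0.51 -0.46 0 0" --pt "0.01 0.12 0.51 -0.46 0 0" --pt "0.01 0.12 0.51 -0.46 0 0" --pt "0.01 0.12 0.51 -0.46 0 0" --pt "0.01 0.12 0.51 -0.46 0 0" --pt "0.01 0.12 0.51 -0.46 0 0" --pt "0.01 0.12 0.51 -0.46 0 0"

```text
clock: 56.1
position: [0.535, 0.1313, 0.1154]
orientation: [[-0.897, 0.39, 0.209], [0.443, 0.786, 0.431], [0.004, 0.48, -0.878]]
contact_force: [0.6, -0.1, -1.7]
gripper_width: 0.0186
```

```bash
python3 - <<'E'
from h import *
s=st();plan(*bp2(1,.022,.54,.013),10,tag="in.54");plan(*bp2(1,.022,.58,.013),10,tag="in.58")
E
```

```text
t 56.1 p [0.535  0.1313 0.1154] w 0.0186 F [ 0.6 -0.1 -1.7] J [ -6.  23.   2. 123. -56.  31. 109.]
in.54 N 10 row [0.0, 0.0, 0.25, -0.23, -0.02, -0.01]
in.58 N 10 row [0.0, -0.01, 0.26, -0.46, -0.02, -0.01]
```

Request:
jog_arm --pt "0 0 0.26 -0.4 0 0" --pt "0 0 0.26 -0.4 0 0" --pt "0 0 0.26 -0.4 0 0" --pt "0 0 0.26 -0.4 0 0" --pt "0 0 0.26 -0.4 0 0" --pt "0 0 0.26 -0.4 0 0" --pt "0 0 0.26 -0.4 0 0" --pt "0 0 0.26 -0.4 0 0" --pt "0 0 0.26 -0.4 0 0" --pt "0 0 0.26 -0.4 0 0"

```text
clock: 57.1
position: [0.5408, 0.143, 0.0932]
orientation: [[-0.897, 0.375, 0.236], [0.443, 0.754, 0.485], [0.004, 0.54, -0.842]]
contact_force: [0.5, 0.3, -0.5]
gripper_width: 0.019
```

```bash
python3 - <<'E'
from h import *
s=st();plan(*bp2(1,.018,.6,.013),10,tag="in.6")
E
```

```text
t 57.1 p [0.5408 0.143  0.0932] w 0.019 F [ 0.5  0.3 -0.5] J [ -0.  27.  -3. 124. -67.  29. 121.]
in.6 N 10 row [0.0, -0.0, 0.05, -0.17, -0.02, -0.01]
```

Request:
jog_arm --pt "0 0 0.1 0 0 0" --pt "0 0 0.1 0 0 0" --pt "0 0 0.1 0 0 0" --pt "0 0 0 0 0 0" --pt "0 0 0 0 0 0" --pt "0 0 0 0 0 0" --pt "0 0 0 0 0 0" --pt "0 0 0 0 0 0" --pt "0 0 0 0 0 0" --pt "0 0 0 0 0 0"

```text
clock: 58.1
position: [0.5414, 0.1443, 0.0908]
orientation: [[-0.897, 0.375, 0.236], [0.443, 0.754, 0.485], [0.004, 0.539, -0.842]]
contact_force: [-0.7, -1.3, -1.1]
gripper_width: 0.0189
```

Request:
jog_arm --pt "0 0 0 0 0 0" --pt "0 0 0 0 0 0" --pt "0 0 0 0 0 0" --pt "0 0 0 0 0 0" --pt "0 0 0 0 0 0" --pt "0 0 -0.2 0 0 0" --pt "0 0 -0.6 0 0 0" --pt "0 0 -1 0 0 0" --pt "0 0 -1.2 0 0 0" --pt "0 0 -1.5 0 0 0" --jaw 172

```text
clock: 59.1
position: [0.5304, 0.122, 0.1296]
orientation: [[-0.897, 0.375, 0.236], [0.443, 0.754, 0.485], [0.004, 0.539, -0.842]]
contact_force: [-0.2, 0.5, 0.1]
gripper_width: 0.0296
```

Request:
jog_arm --pt "0 -0.2 -1.3 1 0 0" --pt "0 -0.2 -1.3 1 0 0" --pt "0 -0.2 -1.3 1 0 0" --pt "0 -0.2 -1.3 1 0 0" --pt "0 -0.2 -1.3 1 0 0" --pt "0 -0.2 -1.3 1 0 0" --pt "0 -0.2 -1.3 1 0 0" --pt "0 -0.2 -1.3 1 0 0" --pt "0 -0.2 -1.3 1 0 0" --pt "0 -0.2 -1.3 1 0 0"

```text
clock: 60.1
position: [0.4957, 0.0507, 0.2352]
orientation: [[-0.896, 0.411, 0.168], [0.444, 0.827, 0.345], [0.003, 0.384, -0.923]]
contact_force: [0.8, 0.6, -0.6]
gripper_width: 0.0299
```

```bash
python3 - <<'E'
from h import *
st();P=snap();crop(P,"hang3")
for th in(40,65): c=plan(*ringpose("E",th,.16),20,tag=f"back E{th}");print(c[0])
E
```

```text
t 60.1 p [0.4957 0.0507 0.2352] w 0.0299 F [ 0.8  0.6 -0.6] J [ -6.   8.  11. 121. -31.  47.  88.]
back E40 N 20 row [1.38, -2.04, -0.18, 0.32, 1.54, -7.68]
[ 0.58682945 -0.28308427  0.16      ]
back E65 N 20 row [-2.21, 1.41, 0.41, 0.02, -1.76, 8.76]
[ 0.57360754 -0.27293874  0.16      ]
```

View pics/hang3.png

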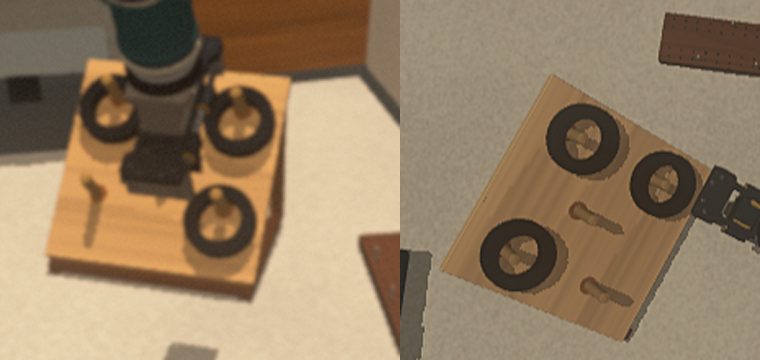

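The third ring is on peg1, flat (side crop (220,222)). Last is ring E; with the other cavities empty, I can grip it from the inside.

```bash
python3 - <<'E'
from h import *
c=plan(*ringpose("E",-165,.16),20,tag="back E");print(c[0],RC["E"])
E
```

```text
back E N 20 row [-1.54, -1.2, 0.09, 1.07, -0.48, 2.4]
[ 0.5201486  -0.31779613  0.16      ] [ 0.55733674 -0.30783159]
```

Request:
jog_arm --pt "-1.54 -1.2 0.09 1.07 -0.48 2.4" --pt "-1.54 -1.2 0.09 1.07 -0.48 2.4" --pt "-1.54 -1.2 0.09 1.07 -0.48 2.4" --pt "-1.54 -1.2 0.09 1.07 -0.48 2.4" --pt "-1.54 -1.2 0.09 1.07 -0.48 2.4" --pt "-1.54 -1.2 0.09 1.07 -0.48 2.4" --pt "-1.54 -1.2 0.09 1.07 -0.48 2.4" --pt "-1.54 -1.2 0.09 1.07 -0.48 2.4" --pt "-1.54 -1.2 0.09 1.07 -0.48 2.4" --pt "-1.54 -1.2 0.09 1.07 -0.48 2.4" --jaw 144

```text
clock: 61.2
position: [0.55, -0.1294, 0.1842]
orientation: [[-0.631, 0.766, 0.12], [0.774, 0.613, 0.156], [0.046, 0.191, -0.98]]
contact_force: [0.6, 0.1, 1.4]
gripper_width: 0.0397
```

Request:
jog_arm --pt "-1.54 -1.2 0.09 1.07 -0.48 2.4" --pt "-1.54 -1.2 0.09 1.07 -0.48 2.4" --pt "-1.54 -1.2 0.09 1.07 -0.48 2.4" --pt "-1.54 -1.2 0.09 1.07 -0.48 2.4" --pt "-1.54 -1.2 0.09 1.07 -0.48 2.4" --pt "-1.54 -1.2 0.09 1.07 -0.48 2.4" --pt "-1.54 -1.2 0.09 1.07 -0.48 2.4" --pt "-1.54 -1.2 0.09 1.07 -0.48 2.4" --pt "-1.54 -1.2 0.09 1.07 -0.48 2.4" --pt "-1.54 -1.2 0.09 1.07 -0.48 2.4"

```text
clock: 62.2
position: [0.5182, -0.3187, 0.1582]
orientation: [[-0.257, 0.966, -0.007], [0.966, 0.257, -0.001], [0.001, -0.007, -1.0]]
contact_force: [0.2, 1.0, -0.6]
gripper_width: 0.0399
```

```bash
python3 - <<'E'
from h import *
s=st();plan(*ringpose("E",-165,.0463),10,tag="dn")
E
```

```text
t 62.2 p [ 0.5182 -0.3187  0.1582] w 0.0399 F [ 0.2  1.  -0.6] J [  4.  30.  33. 103. -19.  53.  60.]
dn N 10 row [0.0, 0.03, 1.12, -0.04, -0.0, -0.01]
```

Request:
jog_arm --pt "0 0.02 1.2 0 0 0" --pt "0 0.02 1.2 0 0 0" --pt "0 0.02 1.2 0 0 0" --pt "0 0.02 1.2 0 0 0" --pt "0 0.02 1.2 0 0 0" --pt "0 0.02 1.2 0 0 0" --pt "0 0.02 1.2 0 0 0" --pt "0 0.02 1.2 0 0 0" --pt "0 0.02 1.1 0 0 0" --pt "0 0.02 0.5 0 0 0"

```text
clock: 63.2
position: [0.5196, -0.3164, 0.0449]
orientation: [[-0.26, 0.966, -0.007], [0.966, 0.26, 0.001], [0.002, -0.007, -1.0]]
contact_force: [-0.7, 0.4, 0.6]
gripper_width: 0.0398
```

Request:
jog_arm --pt "0 0 0 0 0 0" --pt "0 0 0 0 0 0" --pt "0 0 0 0 0 0" --pt "0 0 0 0 0 0" --pt "0 0 0 0 0 0" --pt "0 0 0 0 0 0" --pt "0 0 0 0 0 0" --pt "0 0 0 0 0 0" --pt "0 0 0 0 0 0" --pt "0 0 0 0 0 0" --jaw 255 --force 40

```text
clock: 64.2
position: [0.5202, -0.317, 0.0466]
orientation: [[-0.26, 0.966, -0.005], [0.966, 0.26, -0.0], [0.001, -0.005, -1.0]]
contact_force: [-0.3, -0.7, 3.1]
gripper_width: 0.0193
```

Request:
jog_arm --pt "0 0 -0.3 0 0 0" --pt "0 0 -0.5 0 0 0" --pt "0 0 -1 0 0 0" --pt "0 0 -1.5 0 0 0" --pt "0 0 -1.7 0 0 0" --pt "0 0 -2 0 0 0" --pt "0 0 -2 0 0 0" --pt "0 0 -2 0 0 0" --pt "0 0 -2 0 0 0" --pt "0 0 -2 0 0 0"

```text
clock: 65.2
position: [0.5209, -0.3167, 0.1987]
orientation: [[-0.26, 0.966, -0.004], [0.966, 0.26, -0.0], [0.001, -0.004, -1.0]]
contact_force: [0.4, 0.1, -1.5]
gripper_width: 0.0194
```

```bash
python3 - <<'E'
from h import *
s=st()
c=plan(*bp2(2,.14,.42),20,tag="peg2 hov");print(c[0])
E
```

```text
t 65.2 p [ 0.5209 -0.3167  0.1987] w 0.0194 F [ 0.4  0.1 -1.5] J [  2.  27.  34. 101. -18.  57.  59.]
peg2 hov N 20 row [2.17, 1.26, 0.13, -1.14, 0.5, -2.4]
[0.45251156 0.16337644 0.23629884]
```

Request:
jog_arm --pt "2.17 1.26 0.13 -1.14 0.5 -2.4" --pt "2.17 1.26 0.13 -1.14 0.5 -2.4" --pt "2.17 1.26 0.13 -1.14 0.5 -2.4" --pt "2.17 1.26 0.13 -1.14 0.5 -2.4" --pt "2.17 1.26 0.13 -1.14 0.5 -2.4" --pt "2.17 1.26 0.13 -1.14 0.5 -2.4" --pt "2.17 1.26 0.13 -1.14 0.5 -2.4" --pt "2.17 1.26 0.13 -1.14 0.5 -2.4" --pt "2.17 1.26 0.13 -1.14 0.5 -2.4" --pt "2.17 1.26 0.13 -1.14 0.5 -2.4"

```text
clock: 66.2
position: [0.5392, -0.0663, 0.201]
orientation: [[-0.637, 0.76, 0.131], [0.769, 0.616, 0.167], [0.047, 0.207, -0.977]]
contact_force: [0.1, -0.3, -0.7]
gripper_width: 0.0196
```

Request:
jog_arm --pt "2.17 1.26 0.13 -1.14 0.5 -2.4" --pt "2.17 1.26 0.13 -1.14 0.5 -2.4" --pt "2.17 1.26 0.13 -1.14 0.5 -2.4" --pt "2.17 1.26 0.13 -1.14 0.5 -2.4" --pt "2.17 1.26 0.13 -1.14 0.5 -2.4" --pt "2.17 1.26 0.13 -1.14 0.5 -2.4" --pt "2.17 1.26 0.13 -1.14 0.5 -2.4" --pt "2.17 1.26 0.13 -1.14 0.5 -2.4" --pt "2.17 1.26 0.13 -1.14 0.5 -2.4" --pt "2.17 1.26 0.13 -1.14 0.5 -2.4"

```text
clock: 67.2
position: [0.4514, 0.1647, 0.2336]
orientation: [[-0.898, 0.4, 0.18], [0.439, 0.82, 0.367], [-0.001, 0.409, -0.913]]
contact_force: [0.4, 0.7, -1.7]
gripper_width: 0.0193
```

```bash
python3 - <<'E'
from h import *
s=st()
c=plan(*bp2(2,.095,.42),10,tag="hov2");plan(*bp2(2,.045,.48),10,*c,tag="in")
P=snap();d=[(n,np.round(x["point"]).tolist(),round(x["conf"],2)) for n in P for x in finder.mark_of(P[n],"ring_a_mid")];print(d)
rm=np.array(s["position"])+np.array(s["orientation"])@[0,.0385,.0165];print([proj(P[n],rm) for n in P])
E
```

```text
t 67.2 p [0.4514 0.1647 0.2336] w 0.0193 F [ 0.4  0.7 -1.7] J [-19.   3.   8. 127. -32.  39.  75.]
hov2 N 10 row [-0.02, 0.13, 0.41, 0.0, -0.01, 0.02]
in N 10 row [-0.0, 0.12, 0.51, -0.34, 0.0, -0.0]
[('side', [282.0, 167.0], 0.63), ('top', [192.0, 210.0], 0.88), ('top', [194.0, 254.0], 0.69)]
[array([[240.29049331, 118.31288692]]), array([[166.83835992, 244.67785547]])]
```

Request:
jog_arm --pt "-0.02 0.13 0.41 0 0 0" --pt "-0.02 0.13 0.41 0 0 0" --pt "-0.02 0.13 0.41 0 0 0" --pt "-0.02 0.13 0.41 0 0 0" --pt "-0.02 0.13 0.41 0 0 0" --pt "-0.02 0.13 0.41 0 0 0" --pt "-0.02 0.13 0.41 0 0 0" --pt "-0.02 0.13 0.41 0 0 0" --pt "-0.02 0.13 0.41 0 0 0" --pt "-0.02 0.13 0.41 0 0 0"

```text
clock: 68.4
position: [0.4671, 0.188, 0.2009]
orientation: [[-0.897, 0.404, 0.18], [0.442, 0.819, 0.365], [-0.0, 0.407, -0.913]]
contact_force: [-0.0, 0.3, -1.5]
gripper_width: 0.0193
```

```bash
python3 - <<'E'
from h import *
s=st()
plan(*bp2(2,.045,.48),10,tag="in")
P=snap();crop(P,"hov4")
E
```

```text
t 68.4 p [0.4671 0.188  0.2009] w 0.0193 F [-0.   0.3 -1.5] J [-20.   8.   6. 126. -35.  34.  77.]
in N 10 row [0.02, 0.12, 0.5, -0.35, -0.0, 0.0]
```

View pics/hov4.png

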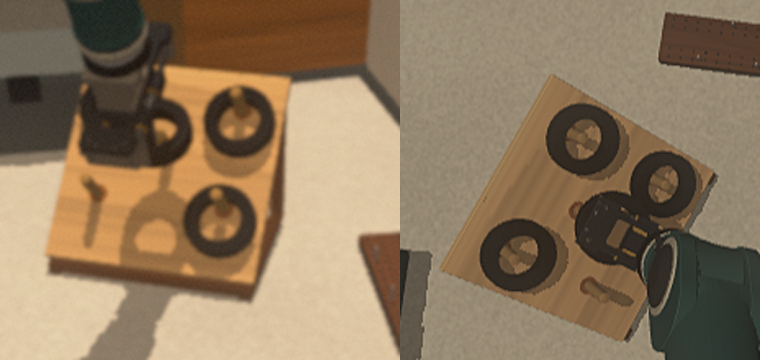

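The ring is over peg2 (top crop (608,228), foot at (577,210)), clear of its neighbours. Going in.

Request:
jog_arm --pt "0.02 0.12 0.5 -0.35 0 0" --pt "0.02 0.12 0.5 -0.35 0 0" --pt "0.02 0.12 0.5 -0.35 0 0" --pt "0.02 0.12 0.5 -0.35 0 0" --pt "0.02 0.12 0.5 -0.35 0 0" --pt "0.02 0.12 0.5 -0.35 0 0" --pt "0.02 0.12 0.5 -0.35 0 0" --pt "0.02 0.12 0.5 -0.35 0 0" --pt "0.02 0.12 0.5 -0.35 0 0" --pt "0.02 0.12 0.5 -0.35 0 0"

```text
clock: 69.5
position: [0.4797, 0.218, 0.1609]
orientation: [[-0.897, 0.392, 0.205], [0.442, 0.795, 0.415], [0.0, 0.462, -0.887]]
contact_force: [-0.9, 0.0, -1.1]
gripper_width: 0.0193
```

```bash
python3 - <<'E'
from h import *
s=st();plan(*bp2(2,.022,.56,.013),10,tag="in.56")
E
```

```text
t 69.5 p [0.4797 0.218  0.1609] w 0.0193 F [-0.9  0.  -1.1] J [-18.  14.   2. 127. -49.  28.  89.]
in.56 N 10 row [0.0, 0.0, 0.26, -0.45, -0.0, 0.0]
```

Request:
jog_arm --pt "0 0 0.26 -0.45 0 0" --pt "0 0 0.26 -0.45 0 0" --pt "0 0 0.26 -0.45 0 0" --pt "0 0 0.26 -0.45 0 0" --pt "0 0 0.26 -0.45 0 0" --pt "0 0 0.26 -0.45 0 0" --pt "0 0 0.26 -0.45 0 0" --pt "0 0 0.26 -0.45 0 0" --pt "0 0 0.26 -0.45 0 0" --pt "0 0 0.26 -0.45 0 0"

```text
clock: 70.5
position: [0.4854, 0.2291, 0.1385]
orientation: [[-0.897, 0.375, 0.235], [0.443, 0.76, 0.476], [-0.0, 0.531, -0.848]]
contact_force: [-0.8, 0.7, -0.3]
gripper_width: 0.019
```

Request:
jog_arm --pt "0 0 0.1 0 0 0" --pt "0 0 0.1 0 0 0" --pt "0 0 0.1 0 0 0" --pt "0 0 0 0 0 0" --pt "0 0 0 0 0 0" --pt "0 0 0 0 0 0" --pt "0 0 0 0 0 0" --pt "0 0 0 0 0 0" --pt "0 0 0 0 0 0" --pt "0 0 0 0 0 0"

```text
clock: 71.5
position: [0.4859, 0.2307, 0.1361]
orientation: [[-0.897, 0.375, 0.234], [0.442, 0.76, 0.476], [0.0, 0.53, -0.848]]
contact_force: [-0.0, 0.0, -0.3]
gripper_width: 0.0188
```

Request:
jog_arm --pt "0 0 0 0 0 0" --pt "0 0 0 0 0 0" --pt "0 0 0 0 0 0" --pt "0 0 0 0 0 0" --pt "0 0 0 0 0 0" --pt "0 0 -0.2 0 0 0" --pt "0 0 -0.6 0 0 0" --pt "0 0 -1 0 0 0" --pt "0 0 -1.2 0 0 0" --pt "0 0 -1.5 0 0 0" --jaw 172

```text
clock: 72.5
position: [0.475, 0.2089, 0.1747]
orientation: [[-0.897, 0.375, 0.234], [0.442, 0.761, 0.475], [0.0, 0.53, -0.848]]
contact_force: [0.1, -0.4, 1.2]
gripper_width: 0.0298
```

Request:
jog_arm --pt "0 -0.2 -1.5 1 0 0" --pt "0 -0.2 -1.5 1 0 0" --pt "0 -0.2 -1.5 1 0 0" --pt "0 -0.2 -1.5 1 0 0" --pt "0 -0.2 -1.5 1 0 0" --pt "0 -0.2 -1.5 1 0 0" --pt "0 -0.2 -1.5 1 0 0" --pt "0 -0.2 -1.5 1 0 0" --pt "0 -0.2 -1.5 1 0 0" --pt "0 -0.2 -1.5 1 0 0"

```text
clock: 73.5
position: [0.4364, 0.1305, 0.2987]
orientation: [[-0.897, 0.411, 0.166], [0.443, 0.832, 0.335], [-0.0, 0.374, -0.927]]
contact_force: [1.1, 0.0, -0.5]
gripper_width: 0.0298
```

```bash
python3 - <<'E'
from h import *
st();P=snap();crop(P,"hang4")
for n in P:
    d=[x for x in finder.trace(P[n],"cover") if x["region"].sum()>4000]
    for x in d[:1]: print(n,x["conf"],x["region"].sum(),fitsil([(P[n],x["region"])],COV(0.),[.668,-.499,-.76]))
    print(n,[(np.round(x["point"],1).tolist(),round(x["conf"],2),np.round(onplane(P[n],x["point"],0),3)) for x in finder.mark_of(P[n],"cover")[:2]])
E
```

```text
t 73.5 p [0.4364 0.1305 0.2987] w 0.0298 F [ 1.1  0.  -0.5] J [-14.  -3.   5. 123. -23.  50.  68.]
side 0.96 10484 (array([ 0.64483275, -0.48063495, -0.74504392]), np.float64(0.016906762520295326))
side [([201.3, 326.7], 0.44, array([ 0.311, -0.215,  0.   ]))]
top 0.77 8269 (array([ 0.64693101, -0.48213869, -0.76106228]), np.float64(0.05818184742803112))
top [([452.5, 185.7], 0.65, array([ 0.643, -0.481,  0.   ])), ([320.4, 139.5], 0.32, array([ 0.761, -0.14 ,  0.   ]))]
```

View pics/hang4.png

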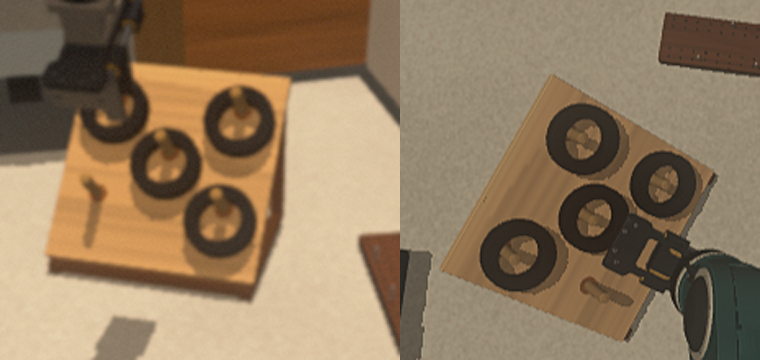

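All four rings hang, each on its own peg (side crop (113,110), (165,163), (240,122), (220,222)). The cover was knocked from (.668,-.499) to about (.645,-.481), so I measure it again, and check the height of each ring above the panel.

```bash
cat > chk.py <<'E'
from mf import *
def coverfit(z=0.,x0=(.645,-.481,-.75),k=3,names=("side","top")):
    for n in names:
        L=[]
        for _ in range(k):
            p=optics.snapshot(n)
            d=[x for x in finder.trace(p,"cover") if x["region"].sum()>4000 and np.hypot(*(x["point"]-proj(p,[[x0[0],x0[1],.02]])[0]))<40]
            if d: v,e=fitsil([(p,d[0]["region"])],COV(z),x0);L.append([*v,e]);print(n,np.round(L[-1],4))
        if L: m=np.median(L,0);print(n,"median",np.round(m,4),"along",round(m[0]*.728-m[1]*.686,4),"across",round(m[0]*.686+m[1]*.728,4))
def rings():
    f=np.array([np.cos(BV[2]),np.sin(BV[2]),0]);e=np.array([0,0,1.]);up=np.cos(.7)*f+np.sin(.7)*e;n=-np.sin(.7)*f+np.cos(.7)*e;lf=np.cross(n,up)
    t=np.linspace(0,2*np.pi,48,endpoint=False);C=np.cos(t)[:,None];S=np.sin(t)[:,None]
    P=snap();T={k:finder.trace(P[k],"ring_a") for k in P}
    def m(p,v,i):
        a=np.zeros((420,560),np.uint8);c=boardpts(BV)[i]+up*v[0]+lf*v[1]
        n2=n+v[3]*up;n2/=np.linalg.norm(n2);u2=np.cross(lf,n2)
        o=np.vstack([c+n2*h+.048*(C*u2+S*lf) for h in(v[2],v[2]+.024)])
        cv2.fillPoly(a,[cv2.convexHull((proj(p,o)*16).astype(np.int32))],255,cv2.LINE_AA,4);return a/255.
    for i in(1,2,3,4):
        ms=[]
        for k in P:
            q=proj(P[k],boardpts(BV)[i]-up*.02)[0]
            d=[x for x in T[k] if np.hypot(*(np.array(x["point"])-q))<15]
            if d:
                r0=d[0]["region"].astype(np.uint8);c=max(cv2.findContours(r0,0,1)[0],key=cv2.contourArea);a=np.zeros_like(r0);cv2.fillPoly(a,[cv2.convexHull(c)],1);ms.append((P[k],a.astype(float)))
        if not ms: print("peg",i,"no mask");continue
        g=lambda v:sum(1-np.minimum(m(p,v,i),a).sum()/np.maximum(m(p,v,i),a).sum() for p,a in ms)
        x0=np.array([-.015,0,.004,.0]);s=minimize(g,x0,method="Nelder-Mead",options=dict(initial_simplex=x0+np.vstack([0*x0,np.diag([.008,.008,.01,.1])]),xatol=2e-4,fatol=1e-4))
        print("peg",i,len(ms),"up,left,height mm",np.round(s.x[:3]*1000,1),"tilt",round(np.degrees(s.x[3]),1),"err",round(s.fun/len(ms),3))
E
python3 - <<'E'
from chk import *
rings();coverfit()
E
```

```text
peg 1 2 up,left,height mm [-22.5  -1.5   0.8] tilt 3.3 err 0.086
peg 2 2 up,left,height mm [-22.9  -0.5  -1.6] tilt 5.2 err 0.105
peg 3 2 up,left,height mm [-26.9  -1.3 -11.6] tilt 37.6 err 0.141
peg 4 2 up,left,height mm [-22.5  -1.9   0.6] tilt 4.7 err 0.083
side [ 0.645  -0.4801 -0.7523  0.0126]
side [ 0.6449 -0.4803 -0.748   0.0154]
side [ 0.6451 -0.4806 -0.7528  0.0135]
side median [ 0.645  -0.4803 -0.7523  0.0135] along 0.7991 across 0.0928
top [ 0.6499 -0.4842 -0.7585  0.0488]
top [ 0.6468 -0.4812 -0.7574  0.0566]
top [ 0.6495 -0.4845 -0.7718  0.0618]
top median [ 0.6495 -0.4842 -0.7585  0.0566] along 0.805 across 0.093
```

```bash
python3 - <<'E'
from h import *
plan([.645,-.4803,.18],down(46.9),20,tag="cov")
E
```

```text
cov N 20 row [-2.6, -2.04, 0.16, 1.09, -0.16, 0.83]
```

Request:
jog_arm --pt "-2.6 -2.04 0.16 1.09 -0.16 0.83" --pt "-2.6 -2.04 0.16 1.09 -0.16 0.83" --pt "-2.6 -2.04 0.16 1.09 -0.16 0.83" --pt "-2.6 -2.04 0.16 1.09 -0.16 0.83" --pt "-2.6 -2.04 0.16 1.09 -0.16 0.83" --pt "-2.6 -2.04 0.16 1.09 -0.16 0.83" --pt "-2.6 -2.04 0.16 1.09 -0.16 0.83" --pt "-2.6 -2.04 0.16 1.09 -0.16 0.83" --pt "-2.6 -2.04 0.16 1.09 -0.16 0.83" --pt "-2.6 -2.04 0.16 1.09 -0.16 0.83" --jaw 110

```text
clock: 75.6
position: [0.5667, -0.1637, 0.2199]
orientation: [[-0.822, 0.561, 0.096], [0.569, 0.806, 0.165], [0.015, 0.191, -0.982]]
contact_force: [1.0, 0.8, -0.3]
gripper_width: 0.0523
```

Request:
jog_arm --pt "-2.6 -2.04 0.16 1.09 -0.16 0.83" --pt "-2.6 -2.04 0.16 1.09 -0.16 0.83" --pt "-2.6 -2.04 0.16 1.09 -0.16 0.83" --pt "-2.6 -2.04 0.16 1.09 -0.16 0.83" --pt "-2.6 -2.04 0.16 1.09 -0.16 0.83" --pt "-2.6 -2.04 0.16 1.09 -0.16 0.83" --pt "-2.6 -2.04 0.16 1.09 -0.16 0.83" --pt "-2.6 -2.04 0.16 1.09 -0.16 0.83" --pt "-2.6 -2.04 0.16 1.09 -0.16 0.83" --pt "-2.6 -2.04 0.16 1.09 -0.16 0.83"

```text
clock: 76.6
position: [0.6449, -0.4818, 0.1795]
orientation: [[-0.731, 0.683, -0.001], [0.683, 0.731, 0.001], [0.001, 0.0, -1.0]]
contact_force: [-1.1, -0.2, 0.5]
gripper_width: 0.0522
```

```bash
python3 - <<'E'
from chk import *
st();plan([.645,-.4803,.0432],down(46.9),10,tag="dn");rings();coverfit(k=2,names=("side",))
E
```

```text
t 76.6 p [ 0.6449 -0.4818  0.1795] w 0.0522 F [-1.1 -0.2  0.5] J [ 20.  47.  26.  69. -20.  69.  94.]
dn N 10 row [0.01, 0.01, 1.36, 0.0, -0.01, 0.01]
peg 1 2 up,left,height mm [-22.9  -1.5   0.1] tilt 2.8 err 0.071
peg 2 2 up,left,height mm [-22.7  -0.9  -2.1] tilt 10.6 err 0.08
peg 3 2 up,left,height mm [-21.4  -2.3   0.6] tilt 5.3 err 0.072
peg 4 2 up,left,height mm [-22.6  -2.2  -0.2] tilt 3.4 err 0.071
side [ 0.6434 -0.4823 -0.7435  0.0808]
side [ 0.6434 -0.4828 -0.7533  0.0703]
side median [ 0.6434 -0.4825 -0.7484  0.0755] along 0.7994 across 0.0901
```

Request:
jog_arm --pt "0.01 0.01 1.5 0 0 0" --pt "0.01 0.01 1.5 0 0 0" --pt "0.01 0.01 1.5 0 0 0" --pt "0.01 0.01 1.5 0 0 0" --pt "0.01 0.01 1.5 0 0 0" --pt "0.01 0.01 1.5 0 0 0" --pt "0.01 0.01 1.5 0 0 0" --pt "0.01 0.01 1.5 0 0 0" --pt "0.01 0.01 1.1 0 0 0" --pt "0.01 0.01 0.5 0 0 0"

```text
clock: 78.0
position: [0.644, -0.4789, 0.0423]
orientation: [[-0.731, 0.683, -0.001], [0.683, 0.731, 0.002], [0.003, 0.001, -1.0]]
contact_force: [-0.1, -0.8, 0.1]
gripper_width: 0.0522
```

Request:
jog_arm --pt "0 0 0 0 0 0" --pt "0 0 0 0 0 0" --pt "0 0 0 0 0 0" --pt "0 0 0 0 0 0" --pt "0 0 0 0 0 0" --pt "0 0 0 0 0 0" --pt "0 0 0 0 0 0" --pt "0 0 0 0 0 0" --pt "0 0 0 0 0 0" --pt "0 0 0 0 0 0" --jaw 255 --force 55

```text
clock: 79.0
position: [0.6454, -0.4792, 0.045]
orientation: [[-0.731, 0.682, 0.002], [0.682, 0.731, 0.001], [-0.001, 0.002, -1.0]]
contact_force: [2.3, 1.6, 4.5]
gripper_width: 0.0157
```

Request:
jog_arm --pt "0 0 -0.3 0 0 0" --pt "0 0 -0.5 0 0 0" --pt "0 0 -1 0 0 0" --pt "0 0 -1.5 0 0 0" --pt "0 0 -1.5 0 0 0" --pt "0 0 -1.2 0 0 0" --pt "0 0 -1 0 0 0" --pt "0 0 -1 0 0 0" --pt "0 0 -1 0 0 0" --pt "0 0 -0.5 0 0 0"

```text
clock: 80.0
position: [0.6448, -0.4797, 0.1405]
orientation: [[-0.731, 0.682, 0.001], [0.682, 0.731, 0.001], [-0.0, 0.001, -1.0]]
contact_force: [0.3, -0.2, -4.6]
gripper_width: 0.0155
```

```bash
python3 - <<'E'
from h import *
s=st();o=np.array(s["orientation"]);print("yang",np.degrees(np.arctan2(o[1,1],o[0,1])))
plan([.4812,-.3108,s["position"][2]],down(46.7),10,tag="over")
E
```

```text
t 80.0 p [ 0.6448 -0.4797  0.1405] w 0.0155 F [ 0.3 -0.2 -4.6] J [ 20.  48.  26.  71. -21.  65.  94.]
yang 46.96512061792607
over N 10 row [2.35, 0.11, -0.0, 0.01, 0.0, 0.03]
```

```bash
python3 - <<'E'
from h import *
s=st();c=plan([.4817,-.3096,.1405],down(46.55),10,tag="over");plan([.4817,-.3096,.088],down(46.55),10,*c,tag="dn")
E
```

```text
t 80.0 p [ 0.6448 -0.4797  0.1405] w 0.0155 F [ 0.3 -0.2 -4.6] J [ 20.  48.  26.  71. -21.  65.  94.]
over N 10 row [2.35, 0.12, 0.0, 0.01, 0.0, 0.04]
dn N 10 row [0.0, 0.0, 0.53, 0.0, 0.0, 0.0]
```

Request:
jog_arm --pt "2.35 0.12 0 0 0 0.04" --pt "2.35 0.12 0 0 0 0.04" --pt "2.35 0.12 0 0 0 0.04" --pt "2.35 0.12 0 0 0 0.04" --pt "2.35 0.12 0 0 0 0.04" --pt "2.35 0.12 0 0 0 0.04" --pt "2.35 0.12 0 0 0 0.04" --pt "2.35 0.12 0 0 0 0.04" --pt "2.35 0.12 0 0 0 0.04" --pt "2.35 0.12 0 0 0 0.04"

```text
clock: 81.0
position: [0.4809, -0.3092, 0.1398]
orientation: [[-0.726, 0.688, 0.001], [0.688, 0.726, 0.001], [0.0, 0.001, -1.0]]
contact_force: [-0.0, -0.1, -5.4]
gripper_width: 0.0153
```

Request:
jog_arm --pt "0 0 0.7 0 0 0" --pt "0 0 0.7 0 0 0" --pt "0 0 0.7 0 0 0" --pt "0 0 0.7 0 0 0" --pt "0 0 0.7 0 0 0" --pt "0 0 0.7 0 0 0" --pt "0 0 0.6 0 0 0" --pt "0 0 0.4 0 0 0" --pt "0 0 0 0 0 0" --pt "0 0 0 0 0 0"

```text
clock: 82.0
position: [0.4816, -0.3099, 0.0874]
orientation: [[-0.726, 0.688, 0.0], [0.688, 0.726, 0.001], [0.001, 0.001, -1.0]]
contact_force: [-0.8, -0.6, -4.9]
gripper_width: 0.0157
```

```bash
python3 - <<'E'
from chk import *
s=st();z=s["position"][2]-.0425-(.045-.0427)+.0;print("bottom",z)
p=optics.snapshot("side")
c=p["img"][240:410,190:400];cv2.imwrite("pics/close.png",cv2.resize(c,None,fx=3.5,fy=3.5,interpolation=cv2.INTER_CUBIC)[:,:,::-1])
for l in("cover","mould"): print(l,[(round(x["conf"],2),x["region"].sum(),np.round(x["point"])) for x in finder.trace(p,l)])
E
```

```text
t 82.0 p [ 0.4816 -0.3099  0.0874] w 0.0157 F [-0.8 -0.6 -4.9] J [ 10.  31.  25. 110. -19.  43.  93.]
bottom 0.042637197883086765
cover [(0.8, np.int64(11921), array([306., 346.])), (0.41, np.int64(1858), array([400., 245.]))]
mould [(0.65, np.int64(2096), array([288., 394.]))]
```

View pics/close.png

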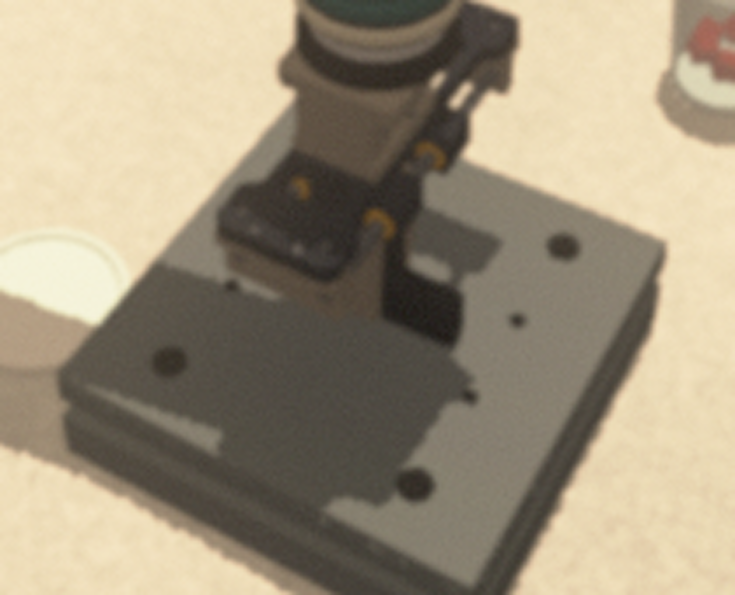

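The cover hovers level about 13 mm above the mould: left corner of the cover at crop (62,380), of the mould at (67,415); right corners at (665,243) and (658,285). I compare these with what perfect alignment should look like.

```bash
python3 - <<'E'
from chk import *
p=optics.snapshot("side")
v=np.array([.481,-.31]);cr=lambda q:(q-[190,240])*3.5
for nm,sx,sy in(("E",1,1),("N",-1,1),("W",-1,-1),("S",1,-1)):
    X=rz(-.759)@[.117*sx,.117*sy,0]+[*v,0]
    print(nm,[np.round(cr(proj(p,X+[0,0,z])[0]),1).tolist() for z in(0,.03,.0426,.0646)])
# sensitivity px(crop)/mm in along & across
for d in((.728,-.686,0),(.686,.728,0)): print("d/mm",cr(proj(p,[.481,-.31,.05]+np.array(d)*.001)[0])-cr(proj(p,[.481,-.31,.05])[0]))
# edge lines of dark mould-vs-shelf & cover: fit cover top quad
g=cv2.cvtColor(p["img"],cv2.COLOR_RGB2GRAY)
def prof(a,b,s):  # profiles along columns/rows
    return s
d=[x for x in finder.trace(p,"cover") if x["region"].sum()>4000]
for x in d[:1]:
    m=x["region"].astype(np.uint8);h=cv2.convexHull(max(cv2.findContours(m,0,1)[0],key=cv2.contourArea))[:,0]
    print("extremes",cr(h[h[:,0].argmin()]),cr(h[h[:,0].argmax()]),cr(h[h[:,1].argmax()]))
for zz in(.0406,.0426,.0446): print(zz,fitsil([(p,d[0]["region"])],COV(zz),[.481,-.31,-.757]))
# horizontal grey profiles through left & right corners
for row in(345,350,356,360,364): print(row,"L",g[row,202:216].tolist())
for row in(310,316,322,326,330): print(row,"R",g[row,370:386].tolist())
E
```

```text
E [[653.8, 316.3], [659.5, 281.1], [661.9, 265.9], [666.3, 238.8]]
N [[298.3, 164.8], [297.1, 130.2], [296.6, 115.3], [295.8, 88.7]]
W [[65.4, 448.2], [59.2, 413.2], [56.5, 398.0], [51.6, 370.9]]
S [[465.0, 664.8], [467.4, 630.5], [468.4, 615.6], [470.3, 588.9]]
d/mm [1.66422263 0.76113642]
d/mm [ 0.93127164 -1.33050658]
extremes [ 59.5 392. ] [665. 238.] [469. 609.]
0.0406 (array([ 0.48285609, -0.30651599, -0.76296635]), np.float64(0.19961320917171121))
0.0426 (array([ 0.48319849, -0.30828379, -0.7642178 ]), np.float64(0.20167641017538318))
0.0446 (array([ 0.48190129, -0.31012382, -0.7665997 ]), np.float64(0.2046407927332784))
345 L [139, 138, 136, 131, 124, 106, 95, 89, 86, 89, 87, 88, 85, 89]
350 L [140, 139, 140, 130, 113, 89, 79, 79, 81, 85, 86, 87, 92, 100]
356 L [142, 143, 142, 142, 143, 136, 129, 113, 94, 86, 81, 76, 78, 76]
360 L [144, 146, 141, 139, 139, 121, 98, 82, 81, 83, 86, 87, 86, 86]
364 L [138, 142, 140, 139, 134, 126, 111, 85, 76, 77, 77, 76, 77, 78]
310 R [130, 132, 131, 130, 133, 129, 132, 129, 128, 136, 174, 214, 225, 225, 225, 225]
316 R [133, 131, 129, 130, 129, 123, 106, 92, 115, 163, 206, 222, 223, 223, 223, 225]
322 R [131, 128, 116, 100, 88, 77, 82, 110, 163, 208, 222, 223, 222, 221, 222, 222]
326 R [110, 92, 80, 79, 79, 81, 93, 136, 186, 213, 220, 218, 219, 217, 219, 222]
330 R [81, 77, 79, 79, 77, 82, 119, 176, 214, 224, 223, 221, 220, 220, 220, 221]
```

Predicted and observed corner edges agree to within about 1 mm (the left edge of the cover is about 0.5–1 mm to the right). I nudge by that and lower to contact.

Request:
jog_arm --pt "0.05 0 0.3 0 0 0" --pt "0 0 0.3 0 0 0" --pt "0 0 0.2 0 0 0" --pt "0 0 0.1 0 0 0" --pt "0 0 0.1 0 0 0" --pt "0 0 0.05 0 0 0" --pt "0 0 0.05 0 0 0" --pt "0 0 0.05 0 0 0" --pt "0 0 0 0 0 0" --pt "0 0 0 0 0 0"

```text
clock: 83.25
position: [0.4812, -0.3094, 0.0759]
orientation: [[-0.726, 0.688, 0.0], [0.688, 0.726, 0.001], [0.001, 0.001, -1.0]]
contact_force: [-0.5, 0.2, -4.6]
gripper_width: 0.0158
```

Request:
jog_arm --pt "0 0 0.05 0 0 0" --pt "0 0 0.05 0 0 0" --pt "0 0 0.05 0 0 0" --pt "0 0 0 0 0 0" --pt "0 0 0 0 0 0" --pt "0 0 0 0 0 0" --pt "0 0 0 0 0 0" --pt "0 0 0 0 0 0" --pt "0 0 0 0 0 0" --pt "0 0 0 0 0 0"

```text
clock: 84.25
position: [0.4813, -0.3095, 0.0749]
orientation: [[-0.726, 0.688, 0.001], [0.688, 0.726, 0.001], [0.0, 0.001, -1.0]]
contact_force: [-1.4, 1.8, 5.0]
gripper_width: 0.0156
```

```bash
cat > al.py <<'E'
from chk import *
def edges(vc,vm=(.481,-.31,-.759),zc=.03):
    """observed edge minus predicted (image px, along the outward normal) for cover & mould silhouette edges"""
    p=optics.snapshot("side");g=cv2.GaussianBlur(cv2.cvtColor(p["img"],cv2.COLOR_RGB2GRAY),(0,0),.7).astype(float)
    def pt(v,sx,sy,z): return proj(p,rz(v[2])@[.117*sx,.117*sy,0]+[v[0],v[1],z])[0]
    def meas(a,b,lo,hi,nm):
        d=(b-a)/np.hypot(*(b-a));n=np.array([d[1],-d[0]]);o=[]
        if n@(a-proj(p,[.481,-.31,.03])[0])<0:n=-n
        for f in np.linspace(lo,hi,15):
            q=a+(b-a)*f;t=np.arange(-5,5.01,.1);xy=(q+np.outer(t,n)).astype(np.float32)
            s=cv2.remap(g.astype(np.float32),xy[None,:,0],xy[None,:,1],cv2.INTER_LINEAR)[0];dd=np.gradient(s);i=np.argmax(np.abs(dd));o.append(t[i])
        print(nm,"med",round(np.median(o),2),np.round(o[::3],1))
    meas(pt(vc,-1,1,zc+.022),pt(vc,1,1,zc+.022),.55,.95,"cover NE(across+)")
    meas(pt(vc,-1,1,zc+.022),pt(vc,-1,-1,zc+.022),.35,.95,"cover NW(along-)")
    meas(pt(vc,1,1,zc+.003),pt(vc,1,1,zc+.02),0,1,"cover E vert");meas(pt(vm,1,1,.004),pt(vm,1,1,.027),0,1,"mould E vert")
    meas(pt(vc,-1,-1,zc+.003),pt(vc,-1,-1,zc+.02),0,1,"cover W vert");meas(pt(vm,-1,-1,.004),pt(vm,-1,-1,.027),0,1,"mould W vert")
    meas(pt(vm,1,1,0),pt(vm,1,-1,0),.05,.95,"mould ES bottom");meas(pt(vm,-1,-1,0),pt(vm,1,-1,0),.05,.95,"mould WS bottom")
    if True:
        S=pt(vm,1,-1,.0);print("S corner px",S)
    return p
E
python3 - <<'E'
from al import *
st();p=edges((.481,-.31,-.759));c=p["img"][240:420,190:400];cv2.imwrite("pics/close2.png",cv2.resize(c,None,fx=3.3,fy=3.3,interpolation=cv2.INTER_CUBIC)[:,:,::-1])
E
```

```text
t 84.2 p [ 0.4813 -0.3095  0.0749] w 0.0156 F [-1.4  1.8  5. ] J [ 11.  32.  24. 110. -20.  41.  93.]
cover NE(across+) med -0.6 [-0.6 -0.1 -0.6 -0.6 -0.7]
cover NW(along-) med -0.5 [-0.6 -0.5 -0.3 -0.3 -0.2]
cover E vert med 0.1 [-0.2 -0.  -0.2  0.7  0.4]
mould E vert med -0.4 [-0.5 -0.3 -0.  -0.4 -0.6]
cover W vert med -0.3 [ 0.4 -0.4 -0.6 -0.6 -0.7]
mould W vert med -0.3 [-0.  -0.4 -0.  -0.2 -0.4]
mould ES bottom med 0.6 [-0.   0.2  0.6  0.3  0.8]
mould WS bottom med 3.6 [4.1 3.2 4.2 4.6 1.1]
S corner px [322.84593984 429.92898286]
```

The cover rests on the mould (Fz +5 N) with the edge residuals of both halves equal to within about 0.3 px (0.6 mm). I release and retreat.

Request:
jog_arm --pt "0 0 0 0 0 0" --pt "0 0 0 0 0 0" --pt "0 0 0 0 0 0" --pt "0 0 0 0 0 0" --pt "0 0 0 0 0 0" --pt "0 0 -1 0 0 0" --pt "0 0 -2 0 0 0" --pt "0 0 -3 0 0 0" --pt "0 0 -3 0 0 0" --pt "0 0 -3 0 0 0" --jaw 110

```text
clock: 85.3
position: [0.481, -0.3096, 0.1962]
orientation: [[-0.726, 0.688, 0.001], [0.688, 0.726, 0.001], [0.0, 0.001, -1.0]]
contact_force: [0.9, -0.3, 0.3]
gripper_width: 0.0519
```

Request:
jog_arm --pt "2.2 1.5 -1.5 0 0 0" --pt "2.2 1.5 -1.5 0 0 0" --pt "2.2 1.5 -1.5 0 0 0" --pt "2.2 1.5 -1.5 0 0 0" --pt "2.2 1.5 -1.5 0 0 0" --pt "2.2 1.5 -1.5 0 0 0" --pt "2.2 1.5 -1.5 0 0 0" --pt "2.2 1.5 -1.5 0 0 0" --pt "2.2 1.5 -1.5 0 0 0" --pt "2.2 1.5 -1.5 0 0 0"

```text
clock: 86.3
position: [0.4239, -0.0488, 0.3461]
orientation: [[-0.726, 0.688, 0.001], [0.688, 0.726, 0.001], [-0.0, 0.002, -1.0]]
contact_force: [0.1, 0.5, 0.2]
gripper_width: 0.0519
```

```bash
python3 - <<'E'
from al import *
st();p=edges((.481,-.31,-.759));coverfit(.03,(.481,-.31,-.757),2,("side",));rings()
P=snap()
for l in("dice_cup","cribbage","coaster"):
    for n in P:
        d=finder.mark_of(P[n],l)
        if d: print(l,n,np.round(onplane(P[n],d[0]["point"],0),3))
a=cv2.resize(P["side"]["img"][70:420,140:440],(668,780),interpolation=cv2.INTER_CUBIC)[:600] if 0 else cv2.resize(P["side"]["img"][70:420,130:450],(548,600),interpolation=cv2.INTER_CUBIC)
cv2.imwrite("pics/fin.png",a[:,:,::-1])
E
```

```text
t 86.3 p [ 0.4239 -0.0488  0.3461] w 0.0519 F [0.1 0.5 0.2] J [-19.  -3.  20. 113.   1.  70.  48.]
cover NE(across+) med -0.6 [-0.6 -0.1 -0.6 -0.2 -0.7]
cover NW(along-) med -0.2 [-0.8  0.7 -1.6 -0.3 -0.2]
cover E vert med -0.0 [-0.2 -0.  -0.2  0.7  0.4]
mould E vert med -0.4 [-0.5  0.3 -0.  -0.4 -0.6]
cover W vert med -0.5 [-0.4 -0.5 -0.6 -0.7 -0.7]
mould W vert med -0.4 [-0.  -0.3 -0.5 -0.2 -0.4]
mould ES bottom med 0.6 [-0.   0.3  0.6  0.3  0.8]
mould WS bottom med 3.4 [4.1 4.2 2.9 3.8 1.1]
S corner px [322.84593984 429.92898286]
side [ 0.4821 -0.3083 -0.7715  0.0208]
side [ 0.4816 -0.3092 -0.7511  0.0244]
side median [ 0.4819 -0.3087 -0.7613  0.0226] along 0.5626 across 0.1058
peg 1 2 up,left,height mm [-22.3  -1.8   2.1] tilt -0.2 err 0.089
peg 2 1 up,left,height mm [-40.4   1.6 -47.5] tilt 9.5 err 0.037
peg 3 2 up,left,height mm [-32.    2.4 -32.4] tilt 10.0 err 0.478
peg 4 2 up,left,height mm [-23.9  -1.7  -0.5] tilt 4.5 err 0.067
dice_cup side [ 0.762 -0.136 -0.   ]
dice_cup top [ 0.77  -0.136  0.   ]
cribbage side [0.792 0.086 0.   ]
cribbage top [0.784 0.079 0.   ]
coaster side [ 0.307 -0.216  0.   ]
coaster top [ 0.311 -0.209  0.   ]
```

View pics/fin.png

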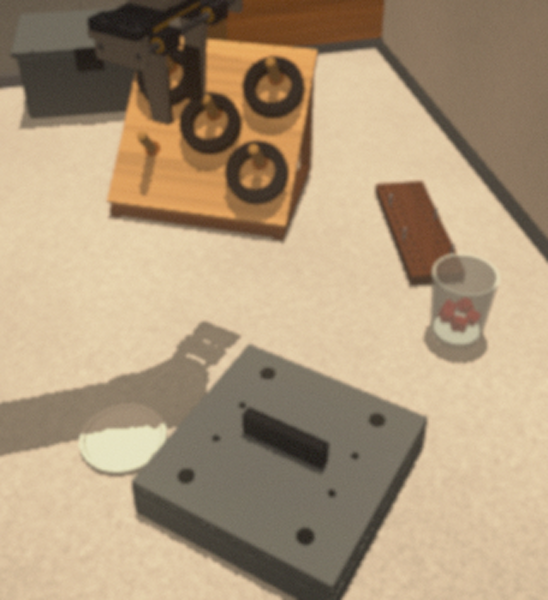

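The mould is closed with its edges flush (corners at (135,487), (425,420) and (335,590)), and the four rings hang flat. The cup, cribbage board and coaster are where they were. I hand the job in.

```bash
python3 -c "
from cell import r
print(r.close_job())"
```

```text
the job is handed in; nothing more can be done
None
```

The job is handed in at about 87 s of the 200 s allowed, and by my last checks everything is done as asked. The hand-in gives no verdict.

**Cover off:** I lifted it and set it flat on the shelf. At some point it was knocked about 3 cm towards the mould, so I measured it again before taking it back.

**Rings:** Four rings were present and hang on pegs 4, 3, 1 and 2, one to a peg. Only the ring on peg 4 was pressed home with the gripper, at about 17 N. On the other three a wrist joint was near its limit, so I let the rings go on the peg 7–9° off flat. They slid home by themselves, and I did not push them afterwards.

**Cover back:** It rests on the lower half. The side-camera fits put it at (.4819, -.3087), against (.4819, -.3084) for the lower half. The corner edges of the two halves agree to about 0.2 px on average (0.4 px at worst, under 1 mm).

**Last checks:**
- **Rings, last clear view:** before the cover went back, all four fitted flat, within about 2 mm of the panel. The ring on peg 2 read a 10.6° tilt there, against 5.2° just before; the pressed ring read 3–5°.
- **Rings, final numbers:** the fits for pegs 2 and 3 failed because the gripper hid part of them. The final picture shows the ring on peg 2 flat; the one on peg 3 is partly hidden in it.
- **Dice cup, cribbage board and coaster:** all within camera noise of where they started. The top view read the cup 13 mm off, but the side view read 1 mm.
- **Lower front edge of the mould:** this line read 3.5 px off, probably because of its shadow, so I left it out.

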